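Load the marking tray, set the selector and release the lot with the key

TASK

Get the next lot ready for the laser marker: lay every steel gauge block flat in the divided tray, one block to a cell, and turn the selector dial on the station until its nose points at the raised index tab. Only then release the lot: take the key from its rest, push it fully into the station's lock, turn it clockwise to the stop and back home, pull it out and stand it back in its rest, fully down. Leave the bottle, the blue tin and the tape where they are.

Things in the scene. Friction and masses are not known exactly. Their poses are not given: they have to be found in the camera images.
- riser: Fixed plywood bench riser, top 480 x 620 mm (x, y), over bagged goods on the cabinet: everything of the job stands on its top, at z = 0.135. Origin: centre of its footprint, at cabinet-top height. To its right stands a fixed desk lamp (pole at x 0.59, y -0.43; from z 0.22 its arm leans to x 0.65, y -0.33, z 0.39; the shade is above): keep clear of it, also when setting out.
- block1: One of two to four equal pale steel gauge blocks (absent ones read None), 24 x 60 x 24 mm (x, y, z), about 0.27 kg, lying flat somewhere in the front part of the riser; a loose block may be knocked aside during the job. Origin: centre of its underside as it lies; y is the long axis.
- block2: One of two to four equal pale steel gauge blocks (absent ones read None), 24 x 60 x 24 mm (x, y, z), about 0.27 kg, lying flat somewhere in the front part of the riser; a loose block may be knocked aside during the job. Origin: centre of its underside as it lies; y is the long axis.
- block3: One of two to four equal pale steel gauge blocks (absent ones read None), 24 x 60 x 24 mm (x, y, z), about 0.27 kg, lying flat somewhere in the front part of the riser; a loose block may be knocked aside during the job. Origin: centre of its underside as it lies; y is the long axis.
- block4: One of two to four equal pale steel gauge blocks (absent ones read None), 24 x 60 x 24 mm (x, y, z), about 0.27 kg, lying flat somewhere in the front part of the riser; a loose block may be knocked aside during the job. Origin: centre of its underside as it lies; y is the long axis.
- tray: Fixed open aluminium tray, 164 x 204 x 30 mm (x, y, z), walls and floor 4 mm, divided by one wall across x = 0 and one across y = 0 (4 mm thick, top 26 mm above the underside) into four cells, each 76 mm (x) by 96 mm (y) inside, centres at x = +-40, y = +-50 mm. Origin: centre of its underside, on the riser's top. The tray and the station change places from start to start.
- station: Fixed grey control box, 120 x 180 mm (x, y), top 40 mm above its underside, with the dial towards +y and the lock towards -y. Origin: centre of its underside; its axes are those of the points lock_mouth and lock_seat.
- lock_mouth (a point): Centre of the keyhole in the top face of the lock, a square steel housing 46 mm wide on the station; the face is 64 mm above the riser's top. The keyhole is a slot 18.5 x 8.5 mm, long side along this point's x, in a face 6 mm thick; below it the barrel has a like slot, in line with it at home.
- lock_seat (a point): Point 22 mm below lock_mouth, where the key's origin comes when the key is fully in (shoulder on the lock face). Once turned, the bit catches under the face: the key can then lift 6 mm at most, until it is turned home.
- lock_barrel (a joint): Angle of the lock barrel, rad: 0 home, 1.22 at the stop; grows as the key turns clockwise seen from above. It starts home, stays where it is left, and turns against about 0.06 N m. The bit is loose in it: the key turns some 0.17 rad before the barrel follows, either way.
- dial_grip (a point): On the axis of the selector dial (vertical), 70 mm above the riser's top, where to grip it: a black bar 46 mm long (x), 12 mm thick (y), from 50 to 78 mm above the riser's top, on a round skirt 48 mm across (its top at 50 mm). x of this point points from the axis towards the nose.
- dial (a joint): Angle of the selector dial, rad, 0 to 2.6; grows as it turns clockwise seen from above; stays where it is left; turns against about 0.04 N m. At 0 its nose points to +y of the station.
- dial_tip (a point): Tip of the dial's nose, 33 mm from the dial's axis.
- index_mark (a point): The inner end of the raised black tab (10 mm long, 6 mm high) on the flat ring round the dial, 33 mm from the axis, at the height of dial_tip, so that the two points meet when the nose points at the tab. The ring keeps its place; it stands at a different angle from start to start, and the tab always lies clockwise of the nose at the start, 0.6 to 1.4 rad away.
- key: Loose steel key, 66 mm long, 60 g, standing upright in its rest. Origin: the lower end of the bit; z runs up its axis. From below: a bit 16 mm (x) by 6 mm (y), 10 mm high, its lowest 3 mm stepped in to 12 x 3.6 mm; a round shank 6 mm across; a round shoulder 26 mm across from z = 22 to 26 mm; a flat bow 34 mm (x) by 10 mm (y) from z = 26 to 66 mm, to be gripped across its thickness. A half turn about z makes no difference.
- key_rest: Fixed grey plastic block, 56 x 40 x 30 mm on a foot 68 x 52 mm, with a slot 20 x 10 mm (long side along its x), 26 mm deep, in its top, where the key stands with its shoulder on the top face. Origin: centre of its underside. It may stand at any of the five places along the front of the riser.
- rest_seat (a point): Point on the axis of the rest's slot, 22 mm below its top, where the key's origin is when the key stands fully down. Axes as the rest's.
- solvent_bottle: Bystander: white squeeze bottle with red nozzle, 57 mm across, 130 mm high, at the back; leave it. Origin: centre of its underside.
- tin: Bystander: shut blue steel tin 76 x 103 x 29 mm, at the back, left of the middle; leave it. Origin: centre of its underside.
- tape: Bystander: roll of masking tape 94 mm across, 24 mm high, at the back right; leave it. Origin: centre of its underside.

How it is judged:
By the outcome, as a careful person would: the job done as asked, in the order asked, and still so for the second after the job is handed in, with the robot touching nothing.
Of block1, block2, block3, block4 only 2 to 4 are there at a start; the rules pass over those that are not, and their reading is None.
At some moment in a run one of block1, block2, block3, block4 may be knocked a few centimetres aside while the robot is not near it.
It also fails if it takes over 210 s, if anything falls off the work surface, if the arm or the gripper's body presses on something with over 40 N, if the wrist force passes 120 N, or if a joint passes its speed limit or range.

ROBOT

A 6-joint arm with a two-finger parallel gripper is mounted at the origin on a cart in front of the work surface, level with it; the furniture and walls round the work are solid. World frame = base frame: x ahead of the robot, y to its left, z up, the work surface at z = 0. Lengths are in m, angles in rad, forces in N, time in s.
With the tool pointing down it reaches from about 0.4 to 0.925 m from the base axis. Payload 3.4 kg.
Tool frame: the origin (TCP) lies at the very end of the fingers, on their centre line; the grasp point (between the pads) lies 19 mm behind it; z points along the fingers, y is the line along which they close (so a half turn about z gives the same grasp; the last joint's range is limited). The gripper opens to 85 mm and grips with 20 to 120 N. Pads are 22 mm wide; open, the fingers measure 114 mm over their backs; the gripper's body (76 mm by 85 mm) begins 54 mm behind the grasp point. The pads swing forward as they close: fully open they stand 13 mm farther back than shut.
Start: joints at [-1.302, 0.307, 1.506, -0, 1.328, -0.073], TCP at [0.193, -0.542, 0.231] pointing down, gripper open.
Joint ranges: [-3.12, 3.12], [-1.05, 2.28], [0.14, 2.33], [-1.42, 4.57], [0.1, 2.73], [-2.68, 2.68]. Speed limits (rad/s): [2.57, 2.57, 3.14, 3.14, 3.14, 3.14].

INTERFACE

Orientations are given as a rotation vector (axis times angle).
In Python, from rig import state, eyes, workorder, finder gives the robot as it stands. The module is installed in compiled form; this text tells all that it offers.
- The arm moves only by the tool send_rows, never from a script. Its arguments are lists of equal length, an entry for each row: "dr": the turn, a rotation vector about the world's x, y, z normalised to -1 to 1, where 1 is 0.08 rad, a list of three; "dp": the shift along the world's x, y, z normalised to -1 to 1, where 1 is 0.05 m, a list of three; "gripper": the opening, from 0 (shut) to 1 (fully open). In form: {"dr": [[rx, ry, rz], ...], "dp": [[dx, dy, dz], ...], "gripper": [gripper, ...]}. A call has 1 to 12 rows; each row shifts and turns the commanded pose from where the row before left it; what a row does not reach is not made up. A row lasts 1/8 s, in which the tool goes at most 62.5 mm and 10.7 degrees, less where a joint would pass 70% of its speed; a pose out of reach is approached as far as the arm can. A call with a number of a shift or a turn outside -1 to 1 is refused whole. A call with a gripper value outside its range is refused whole. The fingers move at their own pace and stop on an object; "grip_force" is the grip in N (left out, the last holds). Time passes only in rows, so rows that do not move let the fingers close. It gives the time, the measured TCP pose, the force, the opening and the grip force at its end, in the units of the state.
- state(): the state, without advancing time (a new reading comes with each control period).
- eyes.grab_frame(name): name is "side" or "top"; returns a dict with "pixels" (480x640x3 uint8, blue, green, red), "depth" (480x640 float32, m along the optical axis (not along the pixel's ray), 0 where there is no reading), "intrinsics" (3x3 intrinsics, pixels), "dist" ([k1, k2, p1, p2, k3] as OpenCV has them; the pictures are not rectified), "world_to_cam" (4x4, takes a point from world to camera coordinates). Camera axes: x right, y up, looking along -z (the intrinsics and any distortion apply to the point x, -y, -z); pixel columns grow to the right and rows downward; lengths in m; the calibration is good to about 2 mm. A picture is of the moment at which its call begins.
- workorder.job_done(): hands the job in; it is judged then, once.
Trained networks look in a picture, given as the dict that the camera call returned (one of the last four; its "shot" number tells which), for a name from the list of things; names that differ only in an ending like _2 or _b are one class to them, and where a whole thing is asked for, a point or a joint stands for the part that bears it (a point fixed in the world has none). Each returns a list of dicts, best first, with "conf" (0 to 1); they miss things now and then, are a little off and sometimes report something else, mostly with a low value. They report only what shows in the picture. A call takes as long as a camera call.
- finder.masks_of(picture, label): "pixels" (480x640 bool, what is visible of it) and "box" ([left, top, right, bottom] in pixels, round what is visible of it).
- finder.tip_of(picture, label): "uv" ([column, row] in pixels: a listed point, or the origin of a listed thing).
The state is a dict: "clock": time; "joints": joint angles; "dq": joint speeds; "effort": joint torques, N m; "ee_pos": TCP position; "tcp_rot": TCP orientation; "force": force on the tool from outside, world axes, zero at the start; "wrist_torque": the same for the moment, N m; "opening": finger opening in m; "grip_force": force on a finger pad.
Only numpy, scipy, OpenCV 4.12 (cv2) and the standard library are available. Lean on these libraries where they do the work, as an engineer would, in place of code of your own. Each camera call takes 0.05 s, during which the arm holds its last target. There are 200 camera calls.

## Working session

There is one attempt and no reset: what is moved stays moved. The work goes in short steps, Python scripts to look and compute and a tool call to move; the robot and the scene stay as the last step left them, time stands still between calls to the robot, and variables do not carry over. Pictures are saved under pics/ and viewed, at most 14 in all, crops included, and the job is handed in when it is done.

Besides the shell and the picture viewer there is one more tool, called after "Request:" in YAML: its name, and indented under it one key for each argument. send_rows: Moves the arm, as the interface text tells. Its arguments: {"type":"object","properties":{"dr":{"type":"array"},"dp":{"type":"array"},"gripper":{"type":"array"},"grip_force":{"type":"number"}},"required":["dr","dp","gripper"]}

```bash
mkdir -p pics; cat > h.py <<'E'
import numpy as np, cv2
from rig import state, eyes, workorder, finder
def ray(p,uv):
    u=cv2.undistortPoints(np.array([[uv]],float),p["intrinsics"],np.array(p["dist"],float))[0,0]
    T=np.linalg.inv(p["world_to_cam"]); d=T[:3,:3]@np.array([u[0],-u[1],-1.]); return T[:3,3],d
def at_z(p,uv,z):
    o,d=ray(p,uv); return o+d*(z-o[2])/d[2]
def cloud(p,mask):
    v,u=np.nonzero(mask&(p["depth"]>0)); 
    if len(u)==0: return np.zeros((0,3))
    n=cv2.undistortPoints(np.stack([u,v],1)[:,None].astype(float),p["intrinsics"],np.array(p["dist"],float))[:,0]
    d=p["depth"][v,u]; c=np.stack([n[:,0]*d,-n[:,1]*d,-d],1); T=np.linalg.inv(p["world_to_cam"])
    return c@T[:3,:3].T+T[:3,3]
def proj(p,X):
    c=p["world_to_cam"]@np.append(X,1); q=np.array([[c[0],-c[1],-c[2]]])
    return cv2.projectPoints(q,np.zeros(3),np.zeros(3),p["intrinsics"],np.array(p["dist"],float))[0][0,0]
def st():
    s=state(); print({k:np.round(s[k],4).tolist() for k in("clock","ee_pos","tcp_rot","force","opening","grip_force","joints")})
E
python3 - <<'E'
from h import *
st()
for n in("top","side"):
    p=eyes.grab_frame(n); cv2.imwrite(f"pics/{n}0.png",p["pixels"])
    print(n,np.linalg.inv(p["world_to_cam"])[:3,3].round(3),p["intrinsics"][0,0])
    for l in["block1","tray","station","key","key_rest","tape","tin","solvent_bottle"]:
        for m in finder.masks_of(p,l)[:6]:
            if m["conf"]<.3: continue
            c=cloud(p,m["pixels"]); z=np.percentile(c[:,2],90); t=c[c[:,2]>z-.008] 
            r=cv2.minAreaRect(t[:,:2].astype(np.float32)*1000)
            print(l,round(m["conf"],2),m["box"],"z",round(z,3),"rect",np.round(r[0],0),np.round(r[1],0),round(r[2],1))
    for l in["lock_mouth","dial_grip","dial_tip","index_mark","rest_seat","key","key_rest","tray"]:
        for m in finder.tip_of(p,l)[:2]: print(l,round(m["conf"],2),np.round(m["uv"],1))
E
```

```text
{'clock': 0.0, 'ee_pos': [0.1925, -0.541, 0.2304], 'tcp_rot': [-3.0938, -0.5339, 0.0003], 'force': [0.3323, -0.5598, 0.2154], 'opening': 0.0854, 'grip_force': 0.0, 'joints': [-1.3025, 0.3076, 1.5077, 0.0, 1.3284, -0.0735]}
top [0.549 0.036 1.005] 472.48808212665193
block1 0.95 [246.1, 315.4, 280.3, 334.7] z 0.161 rect [457. 138.] [24. 60.] 3.0
block1 0.8 [375.8, 305.7, 407.5, 327.4] z 0.161 rect [464. -94.] [23. 59.] 25.7
tray 0.62 [180.8, 183.0, 308.7, 287.0] z 0.163 rect [619. 165.] [165. 228.] 4.4
station 0.87 [335.2, 190.6, 442.4, 262.2] z 0.199 rect [627. -94.] [ 46. 133.] 3.8
key 0.65 [444.6, 305.8, 463.6, 326.8] z 0.21 rect [ 468. -198.] [33. 10.] 14.9
key_rest 0.81 [426.1, 288.8, 468.6, 333.4] z 0.167 rect [ 468. -199.] [57. 41.] 19.8
key_rest 0.52 [182.5, 182.7, 309.8, 285.7] z 0.163 rect [619. 165.] [165. 228.] 4.3
key_rest 0.34 [374.8, 305.8, 410.1, 328.8] z 0.161 rect [464. -94.] [23. 59.] 25.7
tape 0.85 [386.2, 113.1, 434.0, 168.2] z 0.161 rect [ 786. -137.] [92. 93.] 49.6
tin 0.74 [251.6, 120.3, 309.9, 159.7] z 0.167 rect [789.  99.] [104.  76.] 86.3
solvent_bottle 0.86
[... 765 characters left out ...]
06 rect [ 467. -202.] [33. 10.] 13.1
key 0.45 [211.8, 300.4, 265.2, 344.5] z 0.164 rect [ 468. -200.] [56. 42.] 19.8
key_rest 0.97 [213.4, 302.2, 265.7, 344.2] z 0.164 rect [ 468. -200.] [56. 41.] 19.8
tape 0.77 [395.4, 257.7, 426.1, 299.2] z 0.158 rect [ 656. -412.] [687.  43.] 69.6
tin 0.58 [367.3, 223.4, 384.6, 237.9] z 0.163 rect [ 637. -333.] [823.  12.] 71.1
solvent_bottle 0.95 [386.9, 233.9, 412.1, 262.5] z 0.177 rect [762. -57.] [ 9. 26.] 40.9
lock_mouth 0.85 [333.7 256.7]
dial_grip 0.86 [322.6 234.4]
dial_tip 0.97 [326.  240.6]
index_mark 0.75 [227.1 237.2]
rest_seat 0.82 [237.3 322.7]
key 0.67 [238.7 325.4]
key_rest 0.57 [238.2 326.2]
tray 0.76 [299.2 225.6]
tray 0.46 [403.9 255.2]
```

```bash
python3 - <<'E'
import cv2
a=cv2.imread("pics/top0.png"); cv2.imwrite("pics/topa.png",cv2.resize(a[100:360,160:500],None,fx=2.3,fy=2.3,interpolation=cv2.INTER_CUBIC))
cv2.imwrite("pics/dial.png",cv2.resize(a[190:265,330:445],None,fx=6,fy=6,interpolation=cv2.INTER_CUBIC))
E
```

```text
(no output)
```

View pics/topa.png

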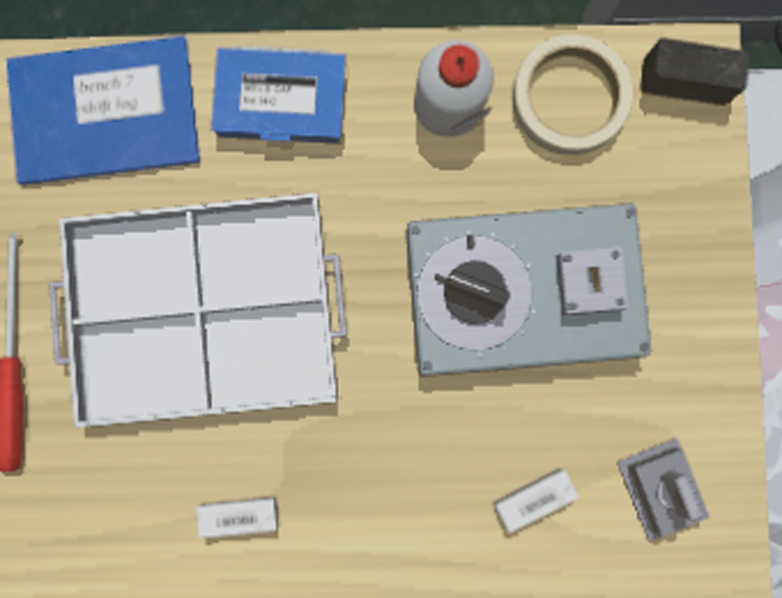

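View pics/dial.png

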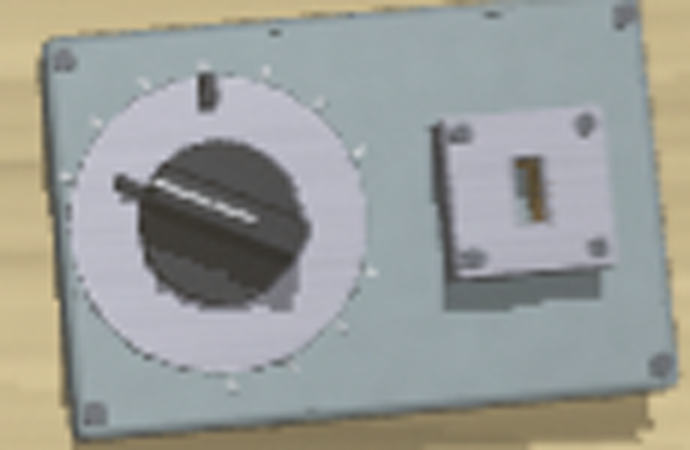

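View pics/side0.png

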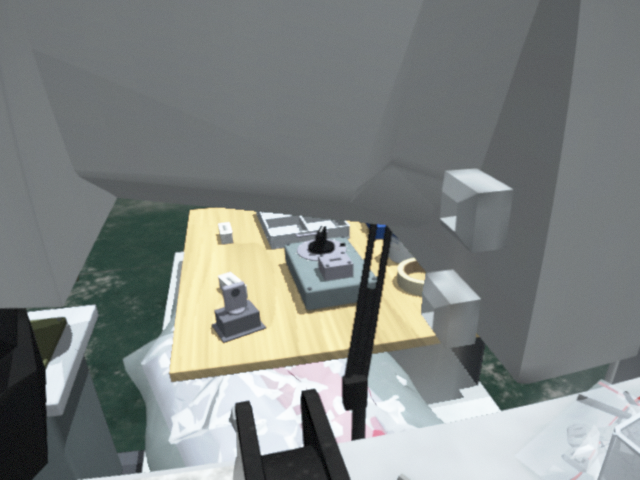

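Two blocks at (263,325) and (391,316); the tray is around (246,235), the dial at (367,222) with its tab clockwise of the nose, the lock at (415,222) and the key in its rest at (455,315). I start with the block near y −0.09.

Request:
send_rows:
  dr:
    - [0, 0, 1]
    - [0, 0, 1]
    - [0, 0, 1]
    - [0, 0, 1]
    - [0, 0, 1]
    - [0, 0, 1]
    - [0, 0, 1]
    - [0, 0, 1]
    - [0, 0, 1]
    - [0, 0, 1]
    - [0, 0, 1]
    - [0, 0, 1]
  dp:
    - [0.45, 0.74, 0.1]
    - [0.45, 0.74, 0.1]
    - [0.45, 0.74, 0.1]
    - [0.45, 0.74, 0.1]
    - [0.45, 0.74, 0.1]
    - [0.45, 0.74, 0.1]
    - [0.45, 0.74, 0]
    - [0.45, 0.74, 0]
    - [0.45, 0.74, 0]
    - [0.45, 0.74, 0]
    - [0.45, 0.74, 0]
    - [0.45, 0.74, 0]
  gripper: [1, 1, 1, 1, 1, 1, 1, 1, 1, 1, 1, 1]

```text
clock: 3.2
ee_pos: [0.4634, -0.0965, 0.2615]
tcp_rot: [2.496, 1.907, 0.0]
force: [1.1, -0.3, -0.4]
opening: 0.0853
grip_force: 0.0
```

Request:
send_rows:
  dr:
    - [0, 0, 1]
    - [0, 0, 1]
    - [0, 0, 1]
    - [0, 0, 1]
    - [0, 0, 1]
    - [0, 0, 1]
    - [0, 0, 1]
    - [0, 0, 1]
    - [0, 0, 1]
    - [0, 0, 0]
    - [0, 0, 0]
  dp:
    - [0, 0, 0]
    - [0, 0, 0]
    - [0, 0, 0]
    - [0, 0, 0]
    - [0, 0, 0]
    - [0, 0, 0]
    - [0, 0, 0]
    - [0, 0, 0]
    - [0, 0, 0]
    - [0, 0, 0]
    - [0, 0, 0]
  gripper: [1, 1, 1, 1, 1, 1, 1, 1, 1, 1, 1]

```text
clock: 4.58
ee_pos: [0.4627, -0.0978, 0.2613]
tcp_rot: [1.67, 2.661, 0.0]
force: [-0.5, -0.5, -0.3]
opening: 0.0853
grip_force: 0.0
```

```bash
cat >> h.py <<'E'
def blocks(n="top",label="block1",band=.008):
    p=eyes.grab_frame(n)
    for m in finder.masks_of(p,label)[:6]:
        if m["conf"]<.3: continue
        c=cloud(p,m["pixels"])
        if len(c)<20: continue
        z=np.percentile(c[:,2],90); t=c[abs(c[:,2]-z)<band]
        r=cv2.minAreaRect(t[:,:2].astype(np.float32)*1000)
        print(n,label,round(m["conf"],2),"z",round(z,3),np.round(r[0],1),np.round(r[1],0),round(r[2],1))
    return p
def yaw():
    from scipy.spatial.transform import Rotation as R
    M=R.from_rotvec(state()["tcp_rot"]).as_matrix(); print("toolx yaw",np.degrees(np.arctan2(M[1,0],M[0,0])).round(2),"z",M[:,2].round(4))
E
python3 - <<'E'
from h import *
st(); yaw(); p=blocks(); p=blocks("side"); cv2.imwrite("pics/s1.png",p["pixels"])
E
```

```text
{'clock': 4.575, 'ee_pos': [0.4627, -0.0978, 0.2613], 'tcp_rot': [1.6701, 2.6607, 0.0], 'force': [-0.5053, -0.4923, -0.3274], 'opening': 0.0853, 'grip_force': 0.0, 'joints': [-0.2975, 0.1389, 1.6583, -0.0, 1.3443, -0.7473]}
toolx yaw 115.77 z [ 1.e-04 -0.e+00 -1.e+00]
top block1 0.77 z 0.161 [458.5 -82.1] [22. 33.] 25.4
top block1 0.61 z 0.161 [457.  137.8] [24. 60.] 2.6
side block1 0.83 z 0.158 [455.5 136.4] [24. 64.] 4.3
side block1 0.78 z 0.158 [458.4 -86.4] [25. 42.] 26.6
```

Request:
send_rows:
  dr:
    - [0, 0, 0]
    - [0, 0, 0]
    - [0, 0, 0]
    - [0, 0, 0]
    - [0, 0, 0]
    - [0, 0, 0]
    - [0, 0, 0]
    - [0, 0, 0]
    - [0, 0, 0]
    - [0, 0, 0]
    - [0, 0, 0]
    - [0, 0, 0]
  dp:
    - [0.02, 0.08, -0.6]
    - [0, 0, -0.6]
    - [0, 0, -0.6]
    - [0, 0, -0.4]
    - [0, 0, -0.22]
    - [0, 0, 0]
    - [0, 0, 0]
    - [0, 0, 0]
    - [0, 0, 0]
    - [0, 0, 0]
    - [0, 0, 0]
    - [0, 0, 0]
  gripper: [1, 1, 1, 1, 1, 1, 0, 0, 0, 0, 0, 0]
  grip_force: 50

```text
clock: 6.28
ee_pos: [0.4641, -0.094, 0.1409]
tcp_rot: [1.668, 2.661, 0.0]
force: [-1.7, -0.8, 5.8]
opening: 0.0231
grip_force: 50.4
```

Request:
send_rows:
  dr:
    - [0, 0, 0]
    - [0, 0, 0]
    - [0, 0, -0.78]
    - [0, 0, -0.78]
    - [0, 0, -0.78]
    - [0, 0, -0.78]
    - [0, 0, -0.78]
    - [0, 0, -0.78]
    - [0, 0, 0]
    - [0, 0, 0]
  dp:
    - [0, 0, 0.8]
    - [0, 0, 0.8]
    - [0.4, 0.69, 0.2]
    - [0.4, 0.69, 0]
    - [0.4, 0.69, 0]
    - [0.4, 0.69, 0]
    - [0.4, 0.69, 0]
    - [0.4, 0.69, 0]
    - [0, 0, 0]
    - [0, 0, 0]
  gripper: [0, 0, 0, 0, 0, 0, 0, 0, 0, 0]

```text
clock: 7.52
ee_pos: [0.5826, 0.1131, 0.2291]
tcp_rot: [-2.132, -2.305, 0.004]
force: [0.6, 1.0, -3.8]
opening: 0.0231
grip_force: 50.3
```

```bash
python3 - <<'E'
from h import *
st(); yaw(); p=blocks(); p=blocks(label="tray"); cv2.imwrite("pics/t2.png",cv2.resize(p["pixels"][170:350,160:440],None,fx=2.5,fy=2.5))
E
```

```text
{'clock': 7.525, 'ee_pos': [0.5826, 0.1131, 0.2291], 'tcp_rot': [-2.1324, -2.3048, 0.0043], 'force': [0.6083, 0.9773, -3.8006], 'opening': 0.0231, 'grip_force': 50.2661, 'joints': [0.1208, 0.3356, 1.468, -0.0005, 1.3411, 0.0433]}
toolx yaw 94.45 z [-3.e-03 -9.e-04 -1.e+00]
top block1 0.63 z 0.161 [457.2 137.8] [25. 60.] 3.9
top tray 0.93 z 0.167 [596.2  87.1] [101. 204.] 58.4
```

View pics/t2.png

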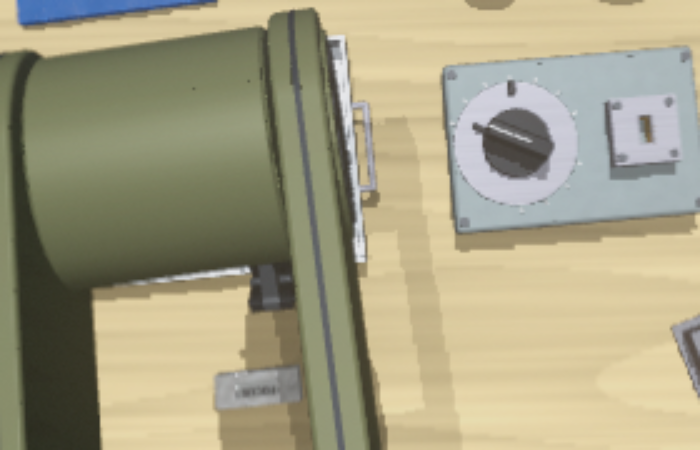

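Request:
send_rows:
  dr:
    - [0, 0, 0]
    - [0, 0, 0]
    - [0, 0, 0]
    - [0, 0, 0]
    - [0, 0, 0]
    - [0, 0, 0]
    - [0, 0, 0]
    - [0, 0, 0]
    - [0, 0, 0]
  dp:
    - [0, 0, -0.5]
    - [0, 0, -0.5]
    - [0, 0, -0.35]
    - [0, 0, -0.2]
    - [0, 0, -0.1]
    - [0, 0, 0]
    - [0, 0, 0]
    - [0, 0, 0]
    - [0, 0, 0]
  gripper: [0, 0, 0, 0, 0, 0, 0.5, 0.5, 0.5]

```text
clock: 8.85
ee_pos: [0.5842, 0.1134, 0.1486]
tcp_rot: [2.134, 2.304, 0.002]
force: [0.3, 0.5, 0.5]
opening: 0.043
grip_force: 0.0
```

Request:
send_rows:
  dr:
    - [0, 0, 0]
    - [0, 0, 0]
    - [0, 0, -0.3]
    - [0, 0, 0]
    - [0, 0, 0]
    - [0, 0, 0]
    - [0, 0, 0]
    - [0, 0, 0]
  dp:
    - [0, 0, 0.6]
    - [0, 0, 0.8]
    - [-0.5, 0.1, 0.2]
    - [-0.7, 0.14, 0]
    - [-0.7, 0.14, 0]
    - [-0.64, 0.11, 0]
    - [0, 0, 0]
    - [0, 0, 0]
  gripper: [0.5, 0.5, 0.8, 1, 1, 1, 1, 1]

```text
clock: 9.85
ee_pos: [0.4577, 0.1379, 0.2284]
tcp_rot: [2.161, 2.278, 0.003]
force: [0.7, -0.0, 0.0]
opening: 0.0851
grip_force: 0.0
```

```bash
python3 - <<'E'
from h import *
st(); yaw(); p=blocks(); p=blocks("side")
E
```

```text
{'clock': 9.85, 'ee_pos': [0.4577, 0.1379, 0.2284], 'tcp_rot': [2.161, 2.2783, 0.0027], 'force': [0.697, -0.0209, 0.0344], 'opening': 0.0851, 'grip_force': 0.0, 'joints': [0.2044, 0.1724, 1.704, -0.0002, 1.2629, 0.1516]}
toolx yaw 93.03 z [ 2.2e-03  3.0e-04 -1.0e+00]
top block1 0.61 z 0.165 [584.6 112.5] [24. 60.] 4.5
top block1 0.51 z 0.161 [459.  121.8] [21. 28.] 4.7
side block1 0.64 z 0.158 [455.4 137.5] [24. 66.] 4.6
side block1 0.53 z 0.162 [584.3 110.9] [24. 62.] 5.2
```

Request:
send_rows:
  dr:
    - [0, 0, 0]
    - [0, 0, 0]
    - [0, 0, 0]
    - [0, 0, 0]
    - [0, 0, 0]
    - [0, 0, 0]
    - [0, 0, 0]
    - [0, 0, 0]
    - [0, 0, 0]
    - [0, 0, 0]
    - [0, 0, 0]
    - [0, 0, 0]
  dp:
    - [0, 0, -0.6]
    - [0, 0, -0.6]
    - [0, 0, -0.35]
    - [0, 0, -0.2]
    - [0, 0, 0]
    - [0, 0, 0]
    - [0, 0, 0]
    - [0, 0, 0]
    - [0, 0, 0]
    - [0, 0, 0]
    - [0, 0, 0.8]
    - [0, 0, 0.8]
  gripper: [1, 1, 1, 1, 1, 0, 0, 0, 0, 0, 0, 0]

```text
clock: 11.55
ee_pos: [0.4556, 0.1375, 0.2202]
tcp_rot: [-2.161, -2.278, 0.004]
force: [0.1, -0.2, -1.5]
opening: 0.0228
grip_force: 49.7
```

Request:
send_rows:
  dr:
    - [0, 0, 0.3]
    - [0, 0, 0]
    - [0, 0, 0]
    - [0, 0, 0]
    - [0, 0, 0]
    - [0, 0, 0]
    - [0, 0, 0]
    - [0, 0, 0]
    - [0, 0, 0]
    - [0, 0, 0]
    - [0, 0, 0]
    - [0, 0, 0]
  dp:
    - [0.6, 0.37, 0]
    - [0.6, 0.37, 0]
    - [0.6, 0.37, 0]
    - [0.58, 0.37, 0]
    - [0, 0, 0]
    - [0, 0, -0.6]
    - [0, 0, -0.5]
    - [0, 0, -0.25]
    - [0, 0, -0.1]
    - [0, 0, 0]
    - [0, 0, 0]
    - [0, 0, 0]
  gripper: [0, 0, 0, 0, 0, 0, 0, 0, 0, 0, 0, 0.5]

```text
clock: 13.05
ee_pos: [0.5765, 0.212, 0.149]
tcp_rot: [2.134, 2.304, 0.003]
force: [0.8, 0.6, 0.2]
opening: 0.0397
grip_force: 0.0
```

Request:
send_rows:
  dr:
    - [0, 0, 0]
    - [0, 0, 0]
    - [0, 0, 0]
    - [0, 0, 0]
    - [0, 0, 0]
    - [0, 0, 0]
    - [0, 0, 0]
    - [0, 0, 0]
    - [0, 0, 0]
    - [0, 0, 0]
  dp:
    - [0, 0, 0]
    - [0, 0, 0]
    - [0, 0, 0]
    - [0, 0, 0.6]
    - [0, 0, 0.8]
    - [-0.3, -0.6, 0.5]
    - [-0.3, -0.8, 0.3]
    - [-0.3, -0.8, 0]
    - [-0.3, -0.8, 0]
    - [-0.3, -0.8, 0]
  gripper: [0.5, 0.5, 0.5, 0.5, 0.5, 0.5, 0.5, 0.5, 0.5, 0.5]

```text
clock: 14.3
ee_pos: [0.5001, 0.0206, 0.258]
tcp_rot: [2.134, 2.305, 0.0]
force: [0.7, 0.1, -0.0]
opening: 0.0429
grip_force: 0.0
```

```bash
python3 - <<'E'
from h import *
st(); yaw(); p=blocks(); cv2.imwrite("pics/t3.png",cv2.resize(p["pixels"][180:280,320:460],None,fx=5.5,fy=5.5,interpolation=cv2.INTER_CUBIC))
for n in("top","side"):
    p=eyes.grab_frame(n)
    for l,z in[("lock_mouth",.199),("dial_grip",.205),("dial_tip",.187),("index_mark",.187),("rest_seat",.143)]:
        for m in finder.tip_of(p,l)[:2]: print(n,l,round(m["conf"],2),np.round(m["uv"],1),at_z(p,m["uv"],z).round(4))
    for l in("station","dial"):
        for m in finder.masks_of(p,l)[:1]:
            c=cloud(p,m["pixels"])
            for lo,hi in((.17,.18),(.181,.1865),(.195,.2035),(.207,.22)):
                t=c[(c[:,2]>lo)&(c[:,2]<hi)]
                if len(t)>10: r=cv2.minAreaRect(t[:,:2].astype(np.float32)*1000); print(n,l,lo,len(t),np.round(r[0],1),np.round(r[1],1),round(r[2],1))
E
```

```text
{'clock': 14.3, 'ee_pos': [0.5001, 0.0206, 0.258], 'tcp_rot': [2.1341, 2.3048, 0.0004], 'force': [0.7294, 0.1315, -0.0067], 'opening': 0.0429, 'grip_force': 0.0, 'joints': [-0.0432, 0.1812, 1.6132, -0.0002, 1.3465, -0.12]}
toolx yaw 94.41 z [ 6.e-04 -2.e-04 -1.e+00]
top block1 0.66 z 0.165 [584.5 112.6] [24. 60.] 4.0
top block1 0.59 z 0.165 [577.1 211.3] [24. 59.] 6.1
top lock_mouth 0.58 [417.2 220.5] [ 0.6318 -0.1362  0.199 ]
top lock_mouth 0.15 [245.  236.3] [0.6119 0.1602 0.199 ]
top dial_grip 0.62 [368.6 221.2] [ 0.632  -0.0517  0.205 ]
top dial_tip 0.92 [347.3 219.7] [ 0.6374 -0.0166  0.187 ]
top index_mark 0.68 [362.7 211. ] [ 0.6521 -0.044   0.187 ]
top index_mark 0.35 [448.1 312.9] [ 0.4717 -0.1857  0.187 ]
top rest_seat 0.66 [448.6 313.1] [ 0.4671 -0.1986  0.143 ]
top rest_seat 0.6 [445.9 311.8] [ 0.4696 -0.1937  0.143 ]
top station 0.17 5327 [627.8 -92.3] [120.8 179.6] 3.3
top station 0.181 348 [633.8 -81.6] [ 84.7 118.8] 15.2
top station 0.195 673 [627.5 -93.5] [ 46.4 132.6] 3.5
top station 0.207 198 [625.  -49.6] [45.8 12.4] 67.1
top dial 0.17 18 [628.3 -53.7] [49.5 37.4]
[... 351 characters left out ...]
.98 [327.9 237.1] [ 0.6415 -0.0286  0.187 ]
side index_mark 0.59 [339.2 241. ] [ 0.6575 -0.0502  0.187 ]
side index_mark 0.46 [333.4 259.1] [ 0.6319 -0.1169  0.187 ]
side rest_seat 0.94 [237.6 325.6] [ 0.4668 -0.2083  0.143 ]
side rest_seat 0.45 [325.2 236.2] [0.6567 0.0727 0.143 ]
side station 0.17 2328 [627.  -94.7] [119.6 180.4] 3.3
side station 0.181 305 [637.3 -95.2] [ 66.4 135.7] 3.5
side station 0.195 472 [627.2 -99.8] [ 46.7 126.2] 3.7
side station 0.207 92 [624.3 -51.9] [45.4 12.3] 65.8
side dial 0.17 64 [623.1 -41. ] [67.6 44.6] 89.6
side dial 0.181 192 [624.3 -51.9] [44.6 46.3] 81.8
side dial 0.195 54 [623.8 -54.7] [44.6 11.1] 67.3
side dial 0.207 91 [624.3 -51.9] [45.5 11.9] 67.2
```

```bash
python3 - <<'E'
from h import *
def comps(n,zs):
    p=eyes.grab_frame(n); g=p["pixels"].max(2)
    full=np.ones(g.shape,bool); v,u=np.nonzero(p["depth"]>0)
    c=cloud(p,full); r=np.hypot(c[:,0]-.625,c[:,1]+.0496 if n=="top" else c[:,1]+.0519)
    k=(c[:,2]>.172)&(c[:,2]<.20)&(r>.027)&(r<.047)&(g[v,u]<105)
    cy=-.0496 if n=="top" else -.0519
    a=np.degrees(np.arctan2(c[k,1]-cy,c[k,0]-.625))
    for i in np.argsort(a): print(n,round(a[i],1),round(r[k][i]*1000,1),c[k][i].round(4),g[v[k][i],u[k][i]])
comps("top",0)
comps("side",0)
E
```

```text
top 1.0 38.3 [ 0.6633 -0.0489  0.1816] 94
top 1.7 36.1 [ 0.6611 -0.0485  0.1845] 93
top 1.9 34.3 [ 0.6593 -0.0485  0.1847] 100
top 3.2 43.5 [ 0.6685 -0.0472  0.1829] 104
top 3.6 40.0 [ 0.6649 -0.0471  0.1826] 93
top 3.6 41.5 [ 0.6664 -0.047   0.1846] 92
top 4.1 38.1 [ 0.663  -0.0469  0.184 ] 98
top 4.2 36.4 [ 0.6613 -0.0469  0.1832] 96
top 4.3 34.8 [ 0.6597 -0.047   0.1821] 80
top 5.9 41.9 [ 0.6667 -0.0453  0.1834] 72
top 6.3 40.1 [ 0.6648 -0.0452  0.1838] 79
top 6.5 38.4 [ 0.6632 -0.0453  0.1827] 80
top 6.5 35.5 [ 0.6603 -0.0456  0.1782] 90
top 6.6 36.9 [ 0.6617 -0.0454  0.181 ] 92
top 65.7 29.0 [ 0.6369 -0.0231  0.1854] 93
top 66.5 30.6 [ 0.6372 -0.0215  0.1831] 87
top 67.8 32.2 [ 0.6372 -0.0197  0.184 ] 82
top 69.0 28.4 [ 0.6352 -0.0231  0.1854] 87
top 69.6 30.0 [ 0.6355 -0.0215  0.183 ] 79
top 70.3 27.6 [ 0.6343 -0.0236  0.1771] 93
top 70.9 31.7 [ 0.6354 -0.0196  0.1844] 89
side -2.2 36.8 [ 0.6618 -0.0533  0.1801] 59
side -0.2 35.2 [ 0.6602 -0.052   0.1797] 55
side 0.0 40.8 [ 0.6658 -0.0519  0.1809] 73
side 2.7 41.3 [ 0.6662 -0.05    0.178 ] 91
side 2.8 37.6 [ 0.6626 -0.0501  0.1824] 92
side 2.9 39.5 [ 0.6644 -0.0499  0.1782] 65
side 3.0 33.9 [ 0.6589 -0.0501  0.179 ] 101
side 3.4 39.6 [ 0.6645 -0.0496  0.18  ] 37
side 4.0 37.8 [ 0.6627 -0.0493  0.1801] 31
side 4.6 39.8 [ 0.6647 -0.0487  0.1816] 90
side 6.3 36.5 [ 0.6612 -0.0479  0.1796] 49
```

View pics/t3.png

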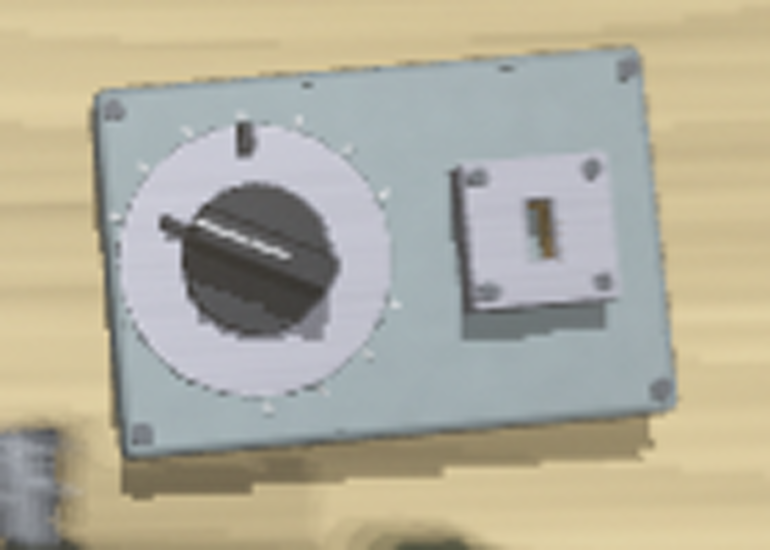

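Request:
send_rows:
  dr:
    - [0, 0, -0.99]
    - [0, 0, -0.99]
    - [0, 0, -0.99]
    - [0, 0, -0.99]
    - [0, 0, -0.99]
    - [0, 0, -0.99]
    - [0, 0, 0]
    - [0, 0, 0]
  dp:
    - [0.415, -0.233, 0]
    - [0.415, -0.233, 0]
    - [0.415, -0.233, 0]
    - [0.415, -0.233, 0]
    - [0.415, -0.233, 0]
    - [0.415, -0.233, 0]
    - [0, 0, 0]
    - [0, 0, 0]
  gripper: [0.6, 0.6, 0.6, 0.6, 0.6, 0.6, 0.6, 0.6]

```text
clock: 16.3
ee_pos: [0.6244, -0.0479, 0.2574]
tcp_rot: [-2.616, -1.738, 0.001]
force: [-0.0, -0.8, -0.6]
opening: 0.0508
grip_force: 0.0
```

Request:
send_rows:
  dr:
    - [0, 0, 0]
    - [0, 0, 0]
    - [0, 0, 0]
    - [0, 0, 0]
    - [0, 0, 0]
    - [0, 0, 0]
    - [0, 0, 0]
    - [0, 0, 0]
    - [0, 0, 0]
    - [0, 0, 0]
  dp:
    - [0, 0, -0.5]
    - [0, 0, -0.5]
    - [0, 0, -0.25]
    - [0, 0, -0.1]
    - [0, 0, 0]
    - [0, 0, 0]
    - [0, 0, 0]
    - [0, 0, 0]
    - [0, 0, 0]
    - [0, 0, 0]
  gripper: [0.6, 0.6, 0.6, 0.6, 0.6, 0, 0, 0, 0, 0]
  grip_force: 30

```text
clock: 17.55
ee_pos: [0.6255, -0.0482, 0.1911]
tcp_rot: [2.617, 1.737, 0.001]
force: [-1.4, 0.0, 6.0]
opening: 0.0112
grip_force: 34.1
```

```bash
python3 - <<'E'
from h import *
st(); yaw()
E
```

```text
{'clock': 17.55, 'ee_pos': [0.6255, -0.0482, 0.1911], 'tcp_rot': [2.6166, 1.7373, 0.0014], 'force': [-1.3917, 0.0035, 5.9661], 'opening': 0.0112, 'grip_force': 34.086, 'joints': [-0.1442, 0.409, 1.4498, 0.0001, 1.2816, 0.2544]}
toolx yaw 67.16 z [ 1.2e-03 -1.0e-04 -1.0e+00]
```

Request:
send_rows:
  dr:
    - [0, 0, -0.9]
    - [0, 0, -0.9]
    - [0, 0, -0.9]
    - [0, 0, -0.9]
    - [0, 0, -0.9]
    - [0, 0, -0.9]
    - [0, 0, -0.9]
    - [0, 0, -0.9]
    - [0, 0, -0.9]
    - [0, 0, -0.9]
    - [0, 0, -0.9]
    - [0, 0, -0.9]
  dp:
    - [0, 0, 0]
    - [0, 0, 0]
    - [0, 0, 0]
    - [0, 0, 0]
    - [0, 0, 0]
    - [0, 0, 0]
    - [0, 0, 0]
    - [0, 0, 0]
    - [0, 0, 0]
    - [0, 0, 0]
    - [0, 0, 0]
    - [0, 0, 0]
  gripper: [0, 0, 0, 0, 0, 0, 0, 0, 0, 0, 0, 0]

```text
clock: 19.05
ee_pos: [0.6265, -0.0493, 0.1912]
tcp_rot: [3.102, 0.478, 0.004]
force: [1.4, -2.5, 4.9]
opening: 0.0115
grip_force: 33.9
```

Request:
send_rows:
  dr:
    - [0, 0, -0.8]
    - [0, 0, -0.8]
    - [0, 0, -0.8]
    - [0, 0, -0.7]
    - [0, 0, 0]
    - [0, 0, 0]
    - [0, 0, 0]
    - [0, 0, 0]
    - [0, 0, 0]
    - [0, 0, 0]
    - [0, 0, 0]
    - [0, 0, 0]
  dp:
    - [0, 0, 0]
    - [0, 0, 0]
    - [0, 0, 0]
    - [0, 0, 0]
    - [0, 0, 0]
    - [0, 0, 0]
    - [0, 0, 0]
    - [0, 0, 0]
    - [0, 0, 0.4]
    - [0, 0, 0.8]
    - [-0.6, 0.9, 0.3]
    - [-0.6, 0.9, 0]
  gripper: [0, 0, 0, 0, 0, 0, 0.5, 0.5, 0.5, 0.5, 0.5, 0.5]

```text
clock: 20.55
ee_pos: [0.5652, 0.043, 0.2663]
tcp_rot: [-3.139, -0.093, -0.003]
force: [-0.4, 1.2, -0.1]
opening: 0.0427
grip_force: 0.0
```

Request:
send_rows:
  dr:
    - [0, 0, 0]
    - [0, 0, 0]
    - [0, 0, 0]
  dp:
    - [-0.8, 0.9, 0]
    - [-0.6, 0.5, 0]
    - [0, 0, 0]
  gripper: [0.5, 0.5, 0.5]

```text
clock: 20.92
ee_pos: [0.4918, 0.1139, 0.2649]
tcp_rot: [-3.139, -0.101, 0.004]
force: [0.3, -0.1, -0.5]
opening: 0.0429
grip_force: 0.0
```

```bash
cat >> h.py <<'E'
def dialang():
  for n,b in(("top",(.0005,-.0005)),("side",(0,-.0025))):
    p=eyes.grab_frame(n); g=p["pixels"].max(2); v,u=np.nonzero(p["depth"]>0); c=cloud(p,np.ones(g.shape,bool))
    ax=np.array([.6245,-.0491])+b; d=c[:,:2]-ax; r=np.hypot(*d.T); D=g[v,u]
    bar=(c[:,2]>.207)&(c[:,2]<.22)&(r<.03)
    if bar.sum()>20: print(n,"bar",[np.round(x,1) for x in cv2.minAreaRect(c[bar,:2].astype(np.float32)*1000)])
    k=(c[:,2]>.172)&(c[:,2]<.195)&(D<105); a=np.degrees(np.arctan2(d[:,1],d[:,0]))
    for lo,hi in((.0275,.0325),(.035,.044)):
        m=k&(r>lo)&(r<hi); print(n,lo,m.sum(),np.round(np.sort(a[m]),1))
E
python3 - <<'E'
from h import *
st(); yaw(); dialang()
p=blocks(); cv2.imwrite("pics/t4.png",cv2.resize(p["pixels"][180:280,320:460],None,fx=5.5,fy=5.5,interpolation=cv2.INTER_CUBIC))
E
```

```text
{'clock': 20.925, 'ee_pos': [0.4918, 0.1139, 0.2649], 'tcp_rot': [-3.139, -0.1007, 0.0044], 'force': [0.2931, -0.1474, -0.4601], 'opening': 0.0429, 'grip_force': 0.0, 'joints': [0.1429, 0.1841, 1.5915, 0.0013, 1.3687, 1.6493]}
toolx yaw 3.68 z [-2.9e-03  9.0e-04 -1.0e+00]
top bar [array([624.9, -49.5]), array([44.9, 12.1]), np.float64(3.1)]
top 0.0275 5 [1.6 2.3 5.3 6.2 6.2]
top 0.035 12 [1.4 1.5 3.4 3.5 3.5 3.9 4.2 5.4 6.3 6.4 6.4 6.7]
side bar [array([624.6, -51.6]), array([45.4, 15.3]), np.float64(7.3)]
side 0.0275 4 [2.1 2.7 3.2 5.5]
side 0.035 10 [-0.8  0.6  0.9  1.   1.4  2.2  3.7  4.3  6.   6.8]
top block1 0.94 z 0.165 [577.2 211.1] [24. 59.] 5.8
top block1 0.31 z 0.214 [624.8 -49.6] [45. 12.] 3.4
top block1 0.31 z 0.167 [ 468.  -198.2] [57. 41.] 19.0
```

View pics/t4.png

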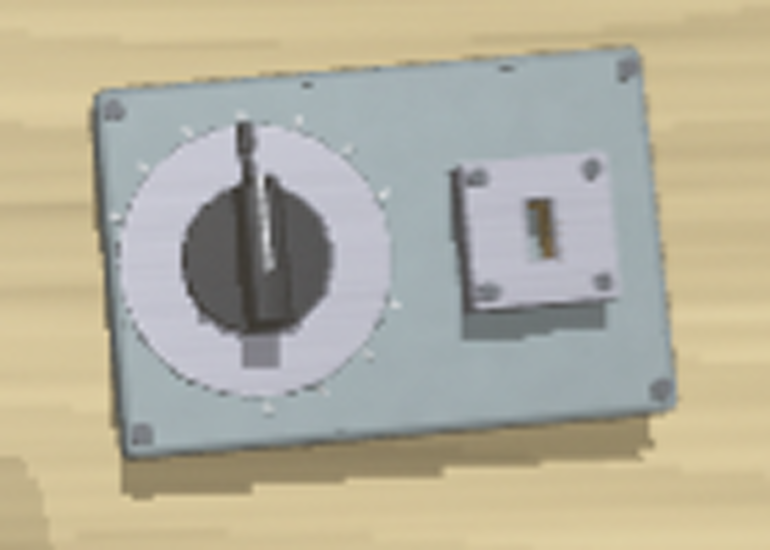

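The nose now meets the tab at (247,150) in the crop. Next the key, approached half-turned so that joint 6 has range for the lock turn.

Request:
send_rows:
  dr:
    - [0, 0, 1]
    - [0, 0, 1]
    - [0, 0, 1]
    - [0, 0, 1]
    - [0, 0, 1]
    - [0, 0, 1]
    - [0, 0, 1]
    - [0, 0, 1]
    - [0, 0, 1]
    - [0, 0, 1]
    - [0, 0, 1]
    - [0, 0, 1]
  dp:
    - [0, 0, 0]
    - [0, 0, 0]
    - [0, 0, 0]
    - [0, 0, 0]
    - [0, 0, 0]
    - [0, 0, 0]
    - [0, 0, 0]
    - [0, 0, 0]
    - [0, 0, 0]
    - [0, 0, 0]
    - [0, 0, 0]
    - [0, 0, 0]
  gripper: [0.5, 0.5, 0.5, 0.5, 0.5, 0.5, 0.5, 0.5, 0.5, 0.5, 0.5, 0.5]

```text
clock: 22.62
ee_pos: [0.4963, 0.1109, 0.2649]
tcp_rot: [-2.741, -1.535, 0.001]
force: [0.2, 1.0, 0.5]
opening: 0.0427
grip_force: 0.0
```

Request:
send_rows:
  dr:
    - [0, 0, 1]
    - [0, 0, 1]
    - [0, 0, 1]
    - [0, 0, 1]
    - [0, 0, 1]
    - [0, 0, 1]
    - [0, 0, 1]
    - [0, 0, 1]
    - [0, 0, 1]
    - [0, 0, 1]
    - [0, 0, 1]
    - [0, 0, 1]
  dp:
    - [-0.04, -0.4, 0]
    - [-0.04, -0.4, 0]
    - [-0.04, -0.4, 0]
    - [-0.04, -0.4, 0]
    - [-0.04, -0.4, 0]
    - [-0.04, -0.4, 0]
    - [-0.04, -0.4, 0]
    - [-0.04, -0.4, 0]
    - [-0.04, -0.4, 0]
    - [-0.04, -0.4, 0]
    - [0, 0, 0]
    - [0, 0, 0]
  gripper: [0.5, 0.5, 0.5, 0.5, 0.5, 0.5, 0.5, 0.5, 0.5, 0.5, 0.5, 0.5]

```text
clock: 24.12
ee_pos: [0.4758, -0.0898, 0.265]
tcp_rot: [-1.723, -2.626, 0.0]
force: [0.5, -0.0, 0.3]
opening: 0.0432
grip_force: 0.0
```

Request:
send_rows:
  dr:
    - [0, 0, 1]
    - [0, 0, 1]
    - [0, 0, 1]
    - [0, 0, 1]
    - [0, 0, 1]
    - [0, 0, 1]
    - [0, 0, 1]
    - [0, 0, 1]
    - [0, 0, 1]
    - [0, 0, 1]
    - [0, 0, 1]
    - [0, 0, 1]
  dp:
    - [0, 0, 0]
    - [0, 0, 0]
    - [0, 0, 0]
    - [0, 0, 0]
    - [0, 0, 0]
    - [0, 0, 0]
    - [0, 0, 0]
    - [0, 0, 0]
    - [0, 0, 0]
    - [0, 0, 0]
    - [0, 0, 0]
    - [0, 0, 0]
  gripper: [0.5, 0.5, 0.5, 0.5, 0.5, 0.5, 0.5, 0.5, 0.5, 0.5, 0.5, 0.5]

```text
clock: 25.62
ee_pos: [0.4758, -0.0894, 0.265]
tcp_rot: [-0.314, -3.125, -0.0]
force: [-0.9, -1.3, -0.1]
opening: 0.0422
grip_force: 0.0
```

```bash
cat >> h.py <<'E'
def zone(n,x,y,rad,lo,hi,N=2):
    C=[]
    for _ in range(N):
        p=eyes.grab_frame(n); c=cloud(p,np.ones(p["depth"].shape,bool)); C.append(c[(np.hypot(c[:,0]-x,c[:,1]-y)<rad)&(c[:,2]>lo)&(c[:,2]<hi)])
    c=np.vstack(C)
    if len(c)<15: print(n,"few"); return
    r=cv2.minAreaRect(c[:,:2].astype(np.float32)*1000)
    print(n,len(c),"z",c[:,2].mean().round(4),[np.round(q,1) for q in r],"mean",c[:,:2].mean(0).round(4),"pca",np.degrees(np.arctan2(*np.linalg.svd(c[:,:2]-c[:,:2].mean(0),full_matrices=False)[2][0][::-1])).round(1))
E
python3 - <<'E'
from h import *
st(); yaw()
for n in("top","side"):
    print("key");zone(n,.468,-.199,.03,.195,.225); print("rest"); zone(n,.468,-.199,.045,.155,.17);
    print("lock");zone(n,.6305,-.135,.04,.194,.206); print("station");zone(n,.6278,-.0925,.12,.17,.179,1)
E
```

```text
{'clock': 25.625, 'ee_pos': [0.4758, -0.0894, 0.265], 'tcp_rot': [-0.3144, -3.1255, -0.0001], 'force': [-0.8583, -1.2952, -0.1188], 'opening': 0.0422, 'grip_force': 0.0, 'joints': [-0.2729, 0.1529, 1.6314, -0.0, 1.3577, -1.6432]}
toolx yaw 168.51 z [-3.e-04  1.e-04 -1.e+00]
key
top few
rest
top 96 z 0.1649 [array([ 497. , -203.3]), array([20.8,  9.9]), np.float64(74.3)] mean [ 0.496  -0.2037] pca 79.4
lock
top 1329 z 0.1995 [array([ 630.3, -137.1]), array([46.4, 45.6]), np.float64(3.4)] mean [ 0.63   -0.1367] pca -166.2
station
top 5162 z 0.1757 [array([627.7, -92.3]), array([120.6, 179.5]), np.float64(3.4)] mean [ 0.626  -0.0909] pca 93.1
key
side 471 z 0.2026 [array([ 467. , -200.6]), array([34.5, 11.6]), np.float64(18.1)] mean [ 0.4668 -0.2028] pca -161.9
rest
side 1311 z 0.1629 [array([ 467.5, -199.6]), array([56.2, 43.1]), np.float64(19.4)] mean [ 0.4673 -0.2085] pca -171.5
lock
side 881 z 0.1973 [array([ 630. , -138.3]), array([46.6, 49.3]), np.float64(3.5)] mean [ 0.6294 -0.1411] pca -79.1
station
side 2245 z 0.1739 [array([627.1, -95.1]), array([120. , 179.5]), np.float64(3.1)] mean [ 0.6174 -0.1127] pca -87.2
```

Request:
send_rows:
  dr:
    - [0, 0, 0.95]
    - [0, 0, 0.95]
    - [0, 0, 0.95]
    - [0, 0, 0.95]
    - [0, 0, 0.95]
    - [0, 0, 0.95]
    - [0, 0, 0.9]
    - [0, 0, 0]
    - [0, 0, 0]
  dp:
    - [-0.03, -0.44, 0]
    - [-0.03, -0.44, 0]
    - [-0.04, -0.44, 0]
    - [-0.03, -0.43, 0]
    - [-0.04, -0.43, 0]
    - [0, 0, 0]
    - [0, 0, 0]
    - [0, 0, 0]
    - [0, 0, 0]
  gripper: [0.5, 0.5, 0.5, 0.5, 0.5, 0.5, 0.5, 0.5, 0.5]

```text
clock: 27.45
ee_pos: [0.4667, -0.1971, 0.2653]
tcp_rot: [-0.509, 3.1, -0.0]
force: [0.5, 0.3, -0.4]
opening: 0.0426
grip_force: 0.0
```

```bash
python3 - <<'E'
from h import *
st(); yaw()
zone("side",.468,-.199,.03,.195,.211)
p=eyes.grab_frame("side"); cv2.imwrite("pics/k1.png",cv2.resize(p["pixels"][180:360,150:330],None,fx=3,fy=3))
E
```

```text
{'clock': 27.45, 'ee_pos': [0.4667, -0.1971, 0.2653], 'tcp_rot': [-0.5092, 3.1, -0.0], 'force': [0.5089, 0.3459, -0.3547], 'opening': 0.0426, 'grip_force': 0.0, 'joints': [-0.4829, 0.185, 1.5893, 0.0, 1.3672, -2.3793]}
toolx yaw -161.34 z [ 0. -0. -1.]
side 477 z 0.2025 [array([ 466.8, -199.9]), array([34.9, 13.4]), np.float64(18.0)] mean [ 0.4669 -0.2027] pca -162.1
```

View pics/k1.png

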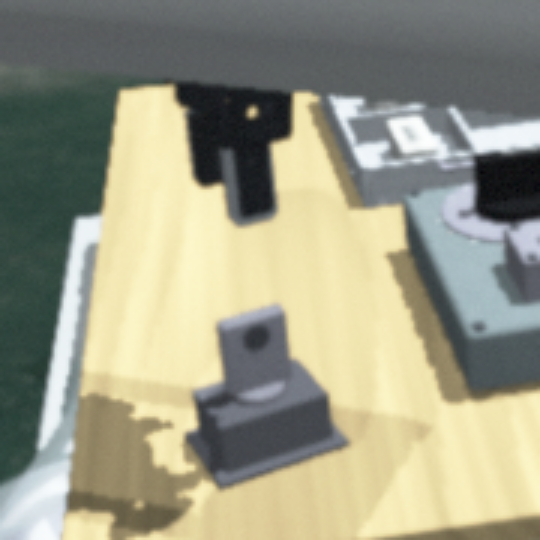

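Request:
send_rows:
  dr:
    - [0, 0, 0]
    - [0, 0, 0]
    - [0, 0, 0]
    - [0, 0, 0]
    - [0, 0, 0]
    - [0, 0, 0]
    - [0, 0, 0]
    - [0, 0, 0]
    - [0, 0, 0]
    - [0, 0, 0]
    - [0, 0, 0]
  dp:
    - [0.01, -0.03, -0.6]
    - [0, 0, -0.5]
    - [0, 0, -0.4]
    - [0, 0, -0.2]
    - [0, 0, -0.12]
    - [0, 0, 0]
    - [0, 0, 0]
    - [0, 0, 0]
    - [0, 0, 0]
    - [0, 0, 0]
    - [0, 0, 0]
  gripper: [0.5, 0.5, 0.5, 0.5, 0.5, 0.5, 0, 0, 0, 0, 0]
  grip_force: 60

```text
clock: 28.98
ee_pos: [0.4678, -0.1989, 0.1751]
tcp_rot: [-0.511, 3.098, -0.002]
force: [-0.1, 0.3, 5.8]
opening: 0.009
grip_force: 59.0
```

```bash
python3 - <<'E'
from h import *
st(); yaw()
E
```

```text
{'clock': 28.975, 'ee_pos': [0.4678, -0.1989, 0.1751], 'tcp_rot': [-0.5105, 3.0985, -0.0016], 'force': [-0.1056, 0.2554, 5.8373], 'opening': 0.009, 'grip_force': 58.9699, 'joints': [-0.4853, 0.2663, 1.7247, 0.0, 1.149, -2.3827]}
toolx yaw -161.29 z [ 1.5e-03 -8.0e-04 -1.0e+00]
```

Request:
send_rows:
  dr:
    - [0, 0, 0]
    - [0, 0, 0]
    - [0, 0, 0]
    - [0, 0, 0]
    - [0, 0, -0.84]
    - [0, 0, -0.84]
    - [0, 0, -0.84]
    - [0, 0, -0.84]
    - [0, 0, 0]
    - [0, 0, 0]
    - [0, 0, 0]
  dp:
    - [0, 0, 0.3]
    - [0, 0, 0.5]
    - [0, 0, 0.6]
    - [0, 0, 0.6]
    - [0.54, 0.2, 0]
    - [0.54, 0.21, 0]
    - [0.54, 0.21, 0]
    - [0.54, 0.21, 0]
    - [0.54, 0.21, 0]
    - [0.54, 0.21, 0]
    - [0, 0, 0]
  gripper: [0, 0, 0, 0, 0, 0, 0, 0, 0, 0, 0]

```text
clock: 30.35
ee_pos: [0.6306, -0.1353, 0.2741]
tcp_rot: [-0.093, 3.14, 0.001]
force: [-0.6, 0.2, -1.8]
opening: 0.0091
grip_force: 58.4
```

```bash
python3 - <<'E'
from h import *
st(); yaw()
p=eyes.grab_frame("side"); cv2.imwrite("pics/k2.png",cv2.resize(p["pixels"][160:320,260:420],None,fx=3.7,fy=3.7,interpolation=cv2.INTER_CUBIC))
for m in finder.masks_of(p,"key")[:2]: 
    c=cloud(p,m["pixels"]); print(m["conf"],m["box"],len(c),np.percentile(c,[2,50,98],axis=0).round(4).tolist())
for m in finder.tip_of(p,"key")[:2]: print(m["conf"],np.round(m["uv"],1),at_z(p,m["uv"],state()["ee_pos"][2]-.032))
e=state()["ee_pos"]; print(proj(p,[e[0],e[1],e[2]-.0321]))
E
```

```text
{'clock': 30.35, 'ee_pos': [0.6306, -0.1353, 0.2741], 'tcp_rot': [-0.0934, 3.1402, 0.0006], 'force': [-0.5695, 0.1706, -1.7638], 'opening': 0.0091, 'grip_force': 58.3573, 'joints': [-0.277, 0.3787, 1.2856, 0.0004, 1.4773, -1.9073]}
toolx yaw -176.59 z [ 0.e+00  4.e-04 -1.e+00]
0.44 [326.0, 222.0, 342.6, 236.5] 135 [[0.6189, -0.1489, 0.1372], [0.6294, -0.1391, 0.2533], [0.6956, 0.1407, 0.2679]]
0.57 [331.7 237.5] [ 0.62228062 -0.15157597  0.24224726]
[333.32427792 233.23576494]
```

View pics/k2.png

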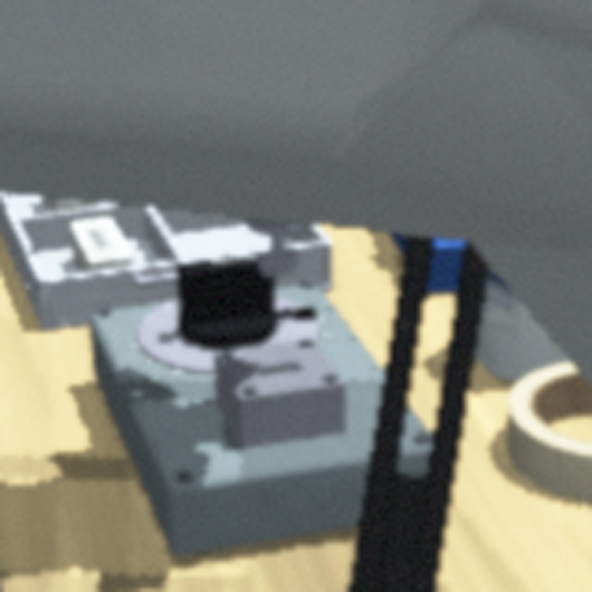

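Request:
send_rows:
  dr:
    - [0, 0, 0]
    - [0, 0, 0]
    - [0, 0, 0]
    - [0, 0, 0]
  dp:
    - [-0.01, -0.02, -0.3]
    - [0, 0, -0.3]
    - [0, 0, -0.08]
    - [0, 0, 0]
  gripper: [0, 0, 0, 0]

```text
clock: 31.0
ee_pos: [0.6282, -0.1371, 0.2395]
tcp_rot: [0.09, -3.139, -0.001]
force: [0.0, -0.6, -0.4]
opening: 0.0091
grip_force: 58.3
```

```bash
python3 - <<'E'
from h import *
st(); yaw()
p=eyes.grab_frame("side"); a=p["pixels"][215:285,300:380]; cv2.imwrite("pics/k3.png",cv2.resize(a,None,fx=8,fy=8,interpolation=cv2.INTER_CUBIC))
e=state()["ee_pos"]
for dz in(-.0321,-.0101,-.006): print(dz,proj(p,[e[0],e[1],e[2]+dz])-[300,215])
c=cloud(p,np.ones((480,640),bool)); r=np.hypot(c[:,0]-.63,c[:,1]+.138)
for k in np.arange(.204,.262,.004):
    t=c[(r<.03)&(c[:,2]>k)&(c[:,2]<=k+.004)]
    if len(t): print(k.round(3),len(t),t.min(0).round(4)[:2],t.max(0).round(4)[:2])
E
```

```text
{'clock': 31.0, 'ee_pos': [0.6282, -0.1371, 0.2395], 'tcp_rot': [0.0904, -3.1387, -0.0008], 'force': [0.0149, -0.5676, -0.3819], 'opening': 0.0091, 'grip_force': 58.3449, 'joints': [-0.2806, 0.3969, 1.3431, -0.0, 1.4032, -1.909]}
toolx yaw -176.7 z [-1.6e-03  4.0e-04 -1.0e+00]
-0.0321 [34.00732169 38.14276634]
-0.0101 [33.80947092 25.54380595]
-0.006 [33.77181787 23.16125428]
0.204 8 [ 0.6221 -0.1396] [ 0.6329 -0.1373]
0.208 17 [ 0.6205 -0.1414] [ 0.6349 -0.1372]
0.212 30 [ 0.6197 -0.1423] [ 0.6348 -0.1348]
0.216 11 [ 0.6212 -0.142 ] [ 0.6353 -0.1366]
0.22 10 [ 0.6251 -0.1424] [ 0.6302 -0.1376]
0.228 42 [ 0.6157 -0.1505] [ 0.6381 -0.1391]
0.232 50 [ 0.611  -0.1501] [ 0.6447 -0.1391]
0.236 33 [ 0.6109 -0.1511] [ 0.6446 -0.1392]
0.24 43 [ 0.6111 -0.1502] [ 0.6447 -0.1378]
0.244 43 [ 0.6112 -0.1564] [ 0.6447 -0.138 ]
0.248 56 [ 0.611  -0.1564] [ 0.6446 -0.1397]
0.252 46 [ 0.611  -0.1565] [ 0.6449 -0.1366]
0.256 57 [ 0.6112 -0.1575] [ 0.6449 -0.1386]
0.26 52 [ 0.6114 -0.1567] [ 0.6457 -0.1355]
```

View pics/k3.png

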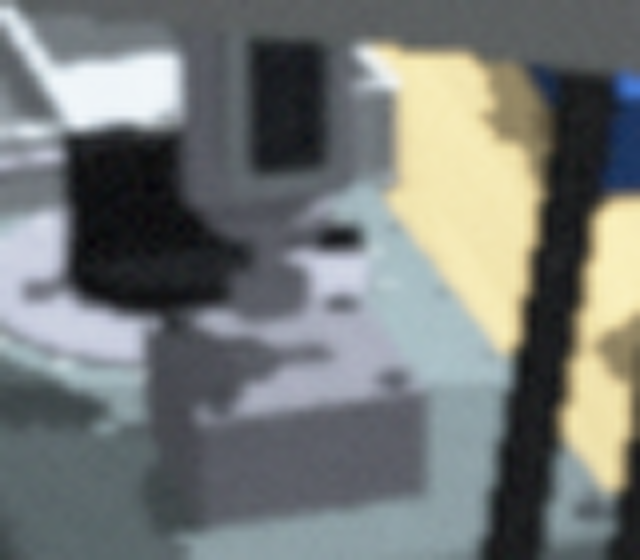

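Request:
send_rows:
  dr:
    - [0, 0, 0]
    - [0, 0, 0]
    - [0, 0, 0]
    - [0, 0, 0]
    - [0, 0, 0]
    - [0, 0, 0]
  dp:
    - [0.04, 0, 0]
    - [0, 0, -0.1]
    - [0, 0, -0.08]
    - [0, 0, -0.05]
    - [0, 0, -0.05]
    - [0, 0, 0]
  gripper: [0, 0, 0, 0, 0, 0]

```text
clock: 31.8
ee_pos: [0.6305, -0.1371, 0.226]
tcp_rot: [0.091, -3.14, -0.0]
force: [-0.0, -0.5, 0.3]
opening: 0.0089
grip_force: 58.3
```

```bash
python3 - <<'E'
from h import *
st(); print(state()["wrist_torque"])
p=eyes.grab_frame("side"); 
c=cloud(p,np.ones((480,640),bool)); r=np.hypot(c[:,0]-.63,c[:,1]+.138)
for k in np.arange(.195,.222,.003):
    t=c[(r<.015)&(c[:,2]>k)&(c[:,2]<=k+.003)]
    if len(t): print(k.round(3),len(t),t.min(0).round(4)[:2],t.max(0).round(4)[:2])
E
```

```text
{'clock': 31.8, 'ee_pos': [0.6305, -0.1371, 0.226], 'tcp_rot': [0.0908, -3.1398, -0.0002], 'force': [-0.0229, -0.5086, 0.3371], 'opening': 0.0089, 'grip_force': 58.3497, 'joints': [-0.2795, 0.4085, 1.3585, -0.0, 1.3751, -1.9081]}
[ 0.04252783  0.02543144 -0.02232066]
0.195 66 [ 0.6153 -0.1517] [ 0.644  -0.1266]
0.198 36 [ 0.6163 -0.1521] [ 0.6443 -0.1253]
0.201 27 [ 0.6224 -0.1429] [ 0.6379 -0.1318]
0.204 5 [ 0.6282 -0.1398] [ 0.6313 -0.1381]
0.207 5 [ 0.6279 -0.1413] [ 0.6314 -0.1389]
0.213 12 [ 0.6178 -0.1505] [ 0.6422 -0.1353]
0.216 57 [ 0.6181 -0.1502] [ 0.642  -0.1379]
0.219 22 [ 0.6153 -0.1495] [ 0.6441 -0.1393]
```

Request:
send_rows:
  dr:
    - [0, 0, 0]
    - [0, 0, 0]
    - [0, 0, 0]
    - [0, 0, 0]
    - [0, 0, 0]
    - [0, 0, 0]
  dp:
    - [0, 0, -0.08]
    - [0, 0, -0.08]
    - [0, 0, -0.08]
    - [0, 0, -0.06]
    - [0, 0, -0.06]
    - [0, 0, 0]
  gripper: [0, 0, 0, 0, 0, 0]

```text
clock: 32.6
ee_pos: [0.6307, -0.1371, 0.2091]
tcp_rot: [-0.091, 3.14, -0.0]
force: [-0.6, 0.5, 4.0]
opening: 0.0095
grip_force: 58.9
```

Request:
send_rows:
  dr:
    - [0, 0, 0]
    - [0, 0, -0.8]
    - [0, 0, -0.8]
    - [0, 0, -0.8]
    - [0, 0, -0.8]
    - [0, 0, -0.8]
    - [0, 0, -0.8]
    - [0, 0, -0.8]
    - [0, 0, -0.8]
    - [0, 0, -0.8]
    - [0, 0, -0.8]
    - [0, 0, 0]
  dp:
    - [0, 0, -0.02]
    - [0, 0, 0]
    - [0, 0, 0]
    - [0, 0, 0]
    - [0, 0, 0]
    - [0, 0, 0]
    - [0, 0, 0]
    - [0, 0, 0]
    - [0, 0, 0]
    - [0, 0, 0]
    - [0, 0, 0]
    - [0, 0, 0]
  gripper: [0, 0, 0, 0, 0, 0, 0, 0, 0, 0, 0, 0]

```text
clock: 34.1
ee_pos: [0.6311, -0.138, 0.2091]
tcp_rot: [0.902, 3.007, -0.002]
force: [-1.7, -1.0, 7.6]
opening: 0.0092
grip_force: 59.6
```

```bash
python3 - <<'E'
from h import *
st(); yaw(); print(state()["wrist_torque"])
E
```

```text
{'clock': 34.1, 'ee_pos': [0.6311, -0.138, 0.2091], 'tcp_rot': [0.9017, 3.0067, -0.002], 'force': [-1.729, -0.9721, 7.6091], 'opening': 0.0092, 'grip_force': 59.6064, 'joints': [-0.2799, 0.4198, 1.3835, -0.0013, 1.3357, -1.2677]}
toolx yaw 146.61 z [ 0.0021 -0.0019 -1.    ]
[-0.16828712  0.43808246  0.05882691]
```

Request:
send_rows:
  dr:
    - [0, 0, -0.8]
    - [0, 0, -0.8]
    - [0, 0, -0.8]
    - [0, 0, -0.8]
    - [0, 0, -0.8]
    - [0, 0, -0.8]
    - [0, 0, -0.8]
    - [0, 0, -0.8]
    - [0, 0, -0.6]
    - [0, 0, -0.5]
    - [0, 0, -0.4]
    - [0, 0, 0]
  dp:
    - [0, 0, 0]
    - [0, 0, 0]
    - [0, 0, 0]
    - [0, 0, 0]
    - [0, 0, 0]
    - [0, 0, 0]
    - [0, 0, 0]
    - [0, 0, 0]
    - [0, 0, 0]
    - [0, 0, 0]
    - [0, 0, 0]
    - [0, 0, 0]
  gripper: [0, 0, 0, 0, 0, 0, 0, 0, 0, 0, 0, 0]

```text
clock: 35.6
ee_pos: [0.6307, -0.1385, 0.2091]
tcp_rot: [1.791, 2.578, -0.002]
force: [-3.2, -2.1, 7.4]
opening: 0.0094
grip_force: 59.7
```

```bash
python3 - <<'E'
from h import *
st(); yaw(); print(state()["wrist_torque"])
E
```

```text
{'clock': 35.6, 'ee_pos': [0.6307, -0.1385, 0.2091], 'tcp_rot': [1.7911, 2.5779, -0.0023], 'force': [-3.204, -2.0546, 7.402], 'opening': 0.0094, 'grip_force': 59.6734, 'joints': [-0.2802, 0.4197, 1.3837, -0.0023, 1.3362, -0.636]}
toolx yaw 110.42 z [ 0.0013 -0.0027 -1.    ]
[-0.35070971  0.62838868  0.07014188]
```

Request:
send_rows:
  dr:
    - [0, 0, -0.4]
    - [0, 0, -0.4]
    - [0, 0, -0.4]
    - [0, 0, -0.3]
    - [0, 0, -0.2]
    - [0, 0, 0]
  dp:
    - [0, 0, 0]
    - [0, 0, 0]
    - [0, 0, 0]
    - [0, 0, 0]
    - [0, 0, 0]
    - [0, 0, 0]
  gripper: [0, 0, 0, 0, 0, 0]

```text
clock: 36.35
ee_pos: [0.6306, -0.1385, 0.2091]
tcp_rot: [1.962, 2.45, -0.002]
force: [-3.3, -2.2, 7.7]
opening: 0.0092
grip_force: 59.7
```

```bash
python3 - <<'E'
from h import *
st(); yaw(); print(state()["wrist_torque"])
E
```

```text
{'clock': 36.35, 'ee_pos': [0.6306, -0.1385, 0.2091], 'tcp_rot': [1.962, 2.4504, -0.0023], 'force': [-3.3417, -2.1924, 7.6995], 'opening': 0.0092, 'grip_force': 59.6706, 'joints': [-0.2803, 0.4197, 1.3838, -0.0024, 1.3364, -0.5002]}
toolx yaw 102.63 z [ 0.001  -0.0027 -1.    ]
[-0.38210915  0.6439019   0.07201366]
```

Request:
send_rows:
  dr:
    - [0, 0, -0.2]
    - [0, 0, -0.2]
    - [0, 0, -0.2]
    - [0, 0, -0.2]
    - [0, 0, 0]
  dp:
    - [0, 0, 0]
    - [0, 0, 0]
    - [0, 0, 0]
    - [0, 0, 0]
    - [0, 0, 0]
  gripper: [0, 0, 0, 0, 0]

```text
clock: 36.98
ee_pos: [0.6305, -0.1385, 0.2091]
tcp_rot: [2.039, 2.387, -0.002]
force: [-2.7, -2.8, 8.3]
opening: 0.009
grip_force: 59.7
```

```bash
python3 - <<'E'
from h import *
st(); yaw(); print(state()["wrist_torque"])
E
```

```text
{'clock': 36.975, 'ee_pos': [0.6305, -0.1385, 0.2091], 'tcp_rot': [2.0392, 2.3865, -0.0023], 'force': [-2.6807, -2.84, 8.2558], 'opening': 0.009, 'grip_force': 59.715, 'joints': [-0.2803, 0.4197, 1.3837, -0.0025, 1.3365, -0.4363]}
toolx yaw 98.97 z [ 9.0e-04 -2.8e-03 -1.0e+00]
[-0.34874641  0.68324614  0.14376197]
```

Request:
send_rows:
  dr:
    - [0, 0, -0.2]
    - [0, 0, -0.2]
    - [0, 0, 0]
  dp:
    - [0, 0, 0]
    - [0, 0, 0]
    - [0, 0, 0]
  gripper: [0, 0, 0]

```text
clock: 37.35
ee_pos: [0.6305, -0.1385, 0.2091]
tcp_rot: [2.077, 2.354, -0.002]
force: [-3.6, -2.2, 7.6]
opening: 0.0093
grip_force: 59.7
```

```bash
python3 - <<'E'
from h import *
st(); yaw(); print(state()["wrist_torque"])
E
```

```text
{'clock': 37.35, 'ee_pos': [0.6305, -0.1385, 0.2091], 'tcp_rot': [2.0768, 2.3539, -0.0024], 'force': [-3.5923, -2.2368, 7.5532], 'opening': 0.0093, 'grip_force': 59.7392, 'joints': [-0.2802, 0.4197, 1.3838, -0.0025, 1.3366, -0.4045]}
toolx yaw 97.16 z [ 8.0e-04 -2.8e-03 -1.0e+00]
[-0.32483851  0.7127484   0.20246465]
```

Request:
send_rows:
  dr:
    - [0, 0, 0.9]
    - [0, 0, 0.9]
    - [0, 0, 0.9]
    - [0, 0, 0.9]
    - [0, 0, 0.9]
    - [0, 0, 0.9]
    - [0, 0, 0.9]
    - [0, 0, 0.9]
    - [0, 0, 0.9]
    - [0, 0, 0.9]
    - [0, 0, 0.9]
    - [0, 0, 0.9]
  dp:
    - [0, 0, 0]
    - [0, 0, 0]
    - [0, 0, 0]
    - [0, 0, 0]
    - [0, 0, 0]
    - [0, 0, 0]
    - [0, 0, 0]
    - [0, 0, 0]
    - [0, 0, 0]
    - [0, 0, 0]
    - [0, 0, 0]
    - [0, 0, 0]
  gripper: [0, 0, 0, 0, 0, 0, 0, 0, 0, 0, 0, 0]

```text
clock: 38.85
ee_pos: [0.631, -0.1384, 0.2091]
tcp_rot: [0.898, 3.008, -0.003]
force: [-2.6, -1.9, 7.2]
opening: 0.0091
grip_force: 59.7
```

Request:
send_rows:
  dr:
    - [0, 0, 0.9]
    - [0, 0, 0.9]
    - [0, 0, 0.9]
    - [0, 0, 0.9]
    - [0, 0, 0.9]
    - [0, 0, 0.9]
    - [0, 0, 0.9]
    - [0, 0, 0.9]
    - [0, 0, 0.9]
    - [0, 0, 0.8]
    - [0, 0, 0.6]
    - [0, 0, 0]
  dp:
    - [0, 0, 0]
    - [0, 0, 0]
    - [0, 0, 0]
    - [0, 0, 0]
    - [0, 0, 0]
    - [0, 0, 0]
    - [0, 0, 0]
    - [0, 0, 0]
    - [0, 0, 0]
    - [0, 0, 0]
    - [0, 0, 0]
    - [0, 0, 0]
  gripper: [0, 0, 0, 0, 0, 0, 0, 0, 0, 0, 0, 0]

```text
clock: 40.35
ee_pos: [0.6313, -0.1377, 0.2091]
tcp_rot: [-0.279, 3.127, -0.002]
force: [-2.1, -0.1, 6.7]
opening: 0.0093
grip_force: 59.6
```

```bash
python3 - <<'E'
from h import *
st(); yaw(); print(state()["wrist_torque"])
E
```

```text
{'clock': 40.35, 'ee_pos': [0.6313, -0.1377, 0.2091], 'tcp_rot': [-0.2791, 3.1269, -0.0023], 'force': [-2.1216, -0.1381, 6.6833], 'opening': 0.0093, 'grip_force': 59.5916, 'joints': [-0.2798, 0.4199, 1.3835, -0.0006, 1.3356, -2.0285]}
toolx yaw -169.8 z [ 0.0024 -0.0013 -1.    ]
[ 0.00635854  0.34914855 -0.00661113]
```

Request:
send_rows:
  dr:
    - [0, 0, 0.3]
    - [0, 0, 0.3]
    - [0, 0, 0.3]
    - [0, 0, 0]
  dp:
    - [0, 0, 0]
    - [0, 0, 0]
    - [0, 0, 0]
    - [0, 0, 0]
  gripper: [0, 0, 0, 0]

```text
clock: 40.85
ee_pos: [0.6313, -0.1376, 0.2091]
tcp_rot: [-0.391, 3.115, -0.002]
force: [-1.2, -0.2, 7.8]
opening: 0.0097
grip_force: 59.6
```

```bash
python3 - <<'E'
from h import *
st(); yaw(); print(state()["wrist_torque"])
E
```

```text
{'clock': 40.85, 'ee_pos': [0.6313, -0.1376, 0.2091], 'tcp_rot': [-0.3912, 3.1149, -0.0022], 'force': [-1.177, -0.158, 7.8034], 'opening': 0.0097, 'grip_force': 59.5884, 'joints': [-0.2797, 0.4199, 1.3835, -0.0004, 1.3356, -2.1003]}
toolx yaw -165.68 z [ 0.0024 -0.0011 -1.    ]
[-0.02462578  0.38004042  0.01909924]
```

Request:
send_rows:
  dr:
    - [0, 0, 0.3]
    - [0, 0, 0.3]
    - [0, 0, 0.3]
    - [0, 0, 0]
  dp:
    - [0, 0, 0]
    - [0, 0, 0]
    - [0, 0, 0]
    - [0, 0, 0]
  gripper: [0, 0, 0, 0]

```text
clock: 41.35
ee_pos: [0.6313, -0.1376, 0.209]
tcp_rot: [-0.502, 3.099, -0.002]
force: [-3.3, 0.5, 8.2]
opening: 0.0091
grip_force: 59.6
```

```bash
python3 - <<'E'
from h import *
st(); yaw(); print(state()["wrist_torque"])
p=eyes.grab_frame("side"); a=p["pixels"][215:285,300:380]; cv2.imwrite("pics/k4.png",cv2.resize(a,None,fx=8,fy=8,interpolation=cv2.INTER_CUBIC))
E
```

```text
{'clock': 41.35, 'ee_pos': [0.6313, -0.1376, 0.209], 'tcp_rot': [-0.5025, 3.099, -0.0021], 'force': [-3.2598, 0.5364, 8.2005], 'opening': 0.0091, 'grip_force': 59.6065, 'joints': [-0.2798, 0.4199, 1.3835, -0.0003, 1.3357, -2.172]}
toolx yaw -161.58 z [ 0.0023 -0.001  -1.    ]
[ 0.00157648  0.41113972 -0.12033138]
```

View pics/k4.png

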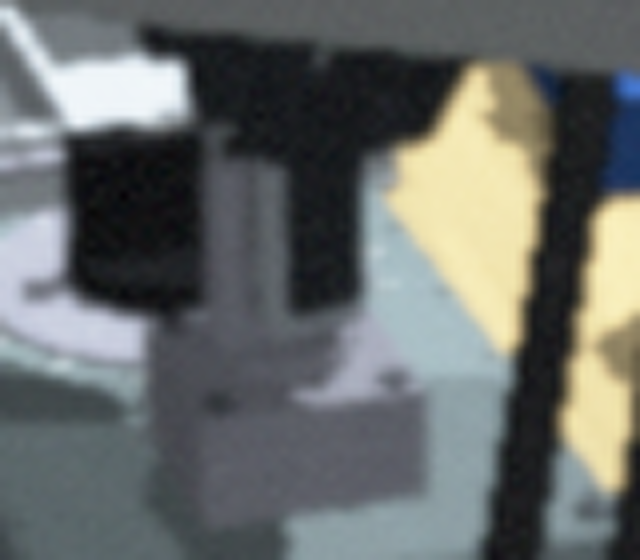

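Request:
send_rows:
  dr:
    - [0, 0, 0.2]
    - [0, 0, 0]
    - [0, 0, -0.8]
    - [0, 0, -0.8]
    - [0, 0, -0.8]
    - [0, 0, -0.8]
    - [0, 0, 0]
    - [0, 0, 0]
    - [0, 0, 0]
    - [0, 0, 0]
    - [0, 0, 0]
  dp:
    - [0, 0, 0]
    - [0, 0, 0]
    - [0, 0, 0]
    - [0, 0, 0]
    - [0, 0, 0]
    - [0, 0, 0]
    - [0, 0, 0]
    - [0, 0, 0.07]
    - [0, 0, 0.07]
    - [0, 0, 0.06]
    - [0, 0, 0]
  gripper: [0, 0, 0, 0, 0, 0, 0, 0, 0, 0, 0]

```text
clock: 42.78
ee_pos: [0.6309, -0.1372, 0.2174]
tcp_rot: [-0.129, 3.139, -0.0]
force: [0.8, -1.3, -1.6]
opening: 0.0095
grip_force: 58.3
```

```bash
python3 - <<'E'
from h import *
st(); yaw(); print(state()["wrist_torque"])
E
```

```text
{'clock': 42.775, 'ee_pos': [0.6309, -0.1372, 0.2174], 'tcp_rot': [-0.1285, 3.1387, -0.0002], 'force': [0.8, -1.2958, -1.6199], 'opening': 0.0095, 'grip_force': 58.3354, 'joints': [-0.2796, 0.4144, 1.3709, -0.0, 1.356, -1.9322]}
toolx yaw -175.31 z [ 3.e-04 -1.e-04 -1.e+00]
[-0.03442785  0.00259811 -0.01827472]
```

Request:
send_rows:
  dr:
    - [0, 0, 0]
    - [0, 0, 0]
    - [0, 0, 0]
    - [0, 0, 0.76]
    - [0, 0, 0.76]
    - [0, 0, 0.76]
    - [0, 0, 0.77]
    - [0, 0, 0]
    - [0, 0, 0]
    - [0, 0, 0]
    - [0, 0, 0]
  dp:
    - [0, 0, 0.3]
    - [0, 0, 0.4]
    - [0, 0, 0.45]
    - [-0.54, -0.2, 0]
    - [-0.54, -0.2, 0]
    - [-0.54, -0.21, 0]
    - [-0.54, -0.21, 0]
    - [-0.54, -0.21, 0]
    - [-0.54, -0.2, 0]
    - [0, 0, 0]
    - [0, 0, 0]
  gripper: [0, 0, 0, 0, 0, 0, 0, 0, 0, 0, 0]

```text
clock: 44.15
ee_pos: [0.4697, -0.1988, 0.2757]
tcp_rot: [-0.509, 3.098, -0.001]
force: [0.2, 0.5, -0.7]
opening: 0.0091
grip_force: 58.4
```

```bash
python3 - <<'E'
from h import *
st(); yaw()
p=eyes.grab_frame("side"); c=cloud(p,np.ones((480,640),bool)); r=np.hypot(c[:,0]-.4675,c[:,1]+.2)
for k in np.arange(.24,.29,.004):
    t=c[(r<.03)&(c[:,2]>k)&(c[:,2]<=k+.004)]
    if len(t): print(k.round(3),len(t),t.min(0).round(4)[:2],t.max(0).round(4)[:2],t.mean(0)[:2].round(4))
cv2.imwrite("pics/k5.png",cv2.resize(p["pixels"][200:350,170:330],None,fx=4,fy=4))
E
```

```text
{'clock': 44.15, 'ee_pos': [0.4697, -0.1988, 0.2757], 'tcp_rot': [-0.5086, 3.0981, -0.0014], 'force': [0.2431, 0.4608, -0.6695], 'opening': 0.0091, 'grip_force': 58.3708, 'joints': [-0.4837, 0.1816, 1.5671, 0.0005, 1.3908, -2.38]}
toolx yaw -161.35 z [ 2.2e-03 -5.0e-04 -1.0e+00]
0.24 8 [ 0.4654 -0.2014] [ 0.4738 -0.1978] [ 0.4695 -0.1994]
0.244 28 [ 0.4604 -0.2042] [ 0.477  -0.1978] [ 0.4688 -0.201 ]
0.248 37 [ 0.4606 -0.2035] [ 0.4773 -0.1949] [ 0.4691 -0.2005]
0.252 19 [ 0.461  -0.2051] [ 0.4763 -0.1932] [ 0.4685 -0.2007]
0.256 11 [ 0.467  -0.2025] [ 0.4713 -0.1987] [ 0.4693 -0.2008]
0.26 2 [ 0.4568 -0.2023] [ 0.4673 -0.2008] [ 0.462  -0.2015]
0.264 52 [ 0.457  -0.2121] [ 0.4817 -0.1983] [ 0.4698 -0.2073]
0.268 69 [ 0.4522 -0.2117] [ 0.485  -0.1964] [ 0.4688 -0.2046]
0.272 46 [ 0.4524 -0.2121] [ 0.4854 -0.1967] [ 0.4677 -0.2062]
0.276 49 [ 0.4529 -0.2138] [ 0.4857 -0.1957] [ 0.4678 -0.2076]
0.28 64 [ 0.4519 -0.2172] [ 0.4848 -0.1976] [ 0.468  -0.2089]
0.284 69 [ 0.4525 -0.2187] [ 0.4852 -0.1968] [ 0.4688 -0.2106]
0.288 67 [ 0.4519 -0.2194] [ 0.4856 -0.1966] [ 0.4689 -0.2101]
```

View pics/k5.png

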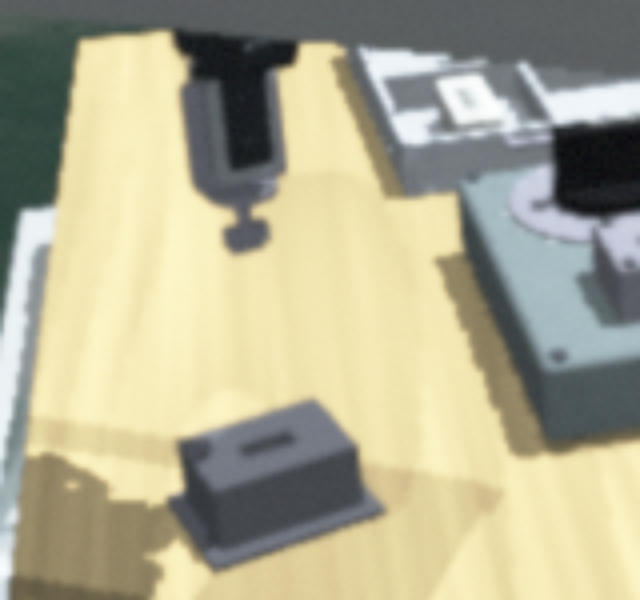

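Request:
send_rows:
  dr:
    - [0, 0, 0]
    - [0, 0, 0]
    - [0, 0, 0]
    - [0, 0, 0]
    - [0, 0, 0]
    - [0, 0, 0]
    - [0, 0, 0]
  dp:
    - [-0.04, 0, -0.3]
    - [0, 0, -0.5]
    - [0, 0, -0.45]
    - [0, 0, -0.2]
    - [0, 0, -0.1]
    - [0, 0, -0.1]
    - [0, 0, 0]
  gripper: [0, 0, 0, 0, 0, 0, 0]

```text
clock: 45.08
ee_pos: [0.4669, -0.1987, 0.1924]
tcp_rot: [-0.509, 3.1, -0.0]
force: [-0.7, -1.0, 0.3]
opening: 0.009
grip_force: 58.4
```

Request:
send_rows:
  dr:
    - [0, 0, 0]
    - [0, 0, 0]
    - [0, 0, 0]
    - [0, 0, 0]
    - [0, 0, 0]
    - [0, 0, 0]
  dp:
    - [0, 0, -0.1]
    - [0, 0, -0.1]
    - [0, 0, -0.08]
    - [0, 0, -0.06]
    - [0, 0, -0.02]
    - [0, 0, 0]
  gripper: [0, 0, 0, 0, 0, 0]

```text
clock: 45.82
ee_pos: [0.4666, -0.1986, 0.1751]
tcp_rot: [-0.51, 3.1, -0.0]
force: [-2.5, 0.6, 6.6]
opening: 0.0095
grip_force: 59.4
```

Seated (contact at the same height as at the grasp). Release, back off and check.

Request:
send_rows:
  dr:
    - [0, 0, 0]
    - [0, 0, 0]
    - [0, 0, 0]
    - [0, 0, 0]
    - [0, 0, 0]
    - [0, 0, 0]
    - [0, 0, 0]
    - [0, 0, 0]
    - [0, 0, 0]
    - [0, 0, 0]
    - [0, 0, 0]
  dp:
    - [0, 0, 0]
    - [0, 0, 0]
    - [0, 0, 0]
    - [0, 0, 0.3]
    - [0, 0, 0.6]
    - [0, 0, 0.8]
    - [0, 0, 0.6]
    - [-0.2, 0.8, 0]
    - [-0.2, 0.8, 0]
    - [-0.2, 0.8, 0]
    - [0, 0, 0]
  gripper: [0.5, 0.5, 0.5, 0.5, 0.5, 0.5, 0.5, 0.5, 0.5, 0.5, 0.5]

```text
clock: 47.2
ee_pos: [0.4357, -0.0765, 0.2904]
tcp_rot: [-0.514, 3.098, 0.0]
force: [0.1, -0.2, -0.5]
opening: 0.0428
grip_force: 0.0
```

```bash
python3 - <<'E'
from h import *
st(); print("rest/key")
for n in("top","side"): zone(n,.468,-.199,.03,.195,.225); zone(n,.468,-.199,.045,.155,.17)
p=blocks(); blocks("side"); dialang()
for m in finder.masks_of(p,"key")[:2]: print(m["conf"],m["box"])
cv2.imwrite("pics/f1.png",cv2.resize(p["pixels"][100:360,160:500],None,fx=2.3,fy=2.3,interpolation=cv2.INTER_CUBIC))
E
```

```text
{'clock': 47.2, 'ee_pos': [0.4357, -0.0765, 0.2904], 'tcp_rot': [-0.5144, 3.0982, 0.0005], 'force': [0.1334, -0.2481, -0.4734], 'opening': 0.0428, 'grip_force': 0.0, 'joints': [-0.2699, 0.0723, 1.6615, 0.0007, 1.407, -2.1699]}
rest/key
top 296 z 0.2069 [array([ 467.1, -197.5]), array([33.8, 10.9]), np.float64(15.0)] mean [ 0.4671 -0.1965] pca -164.7
top 1020 z 0.1651 [array([ 468.3, -199. ]), array([58.1, 41.8]), np.float64(19.9)] mean [ 0.4722 -0.1945] pca -165.0
side 480 z 0.2026 [array([ 465.9, -199.9]), array([35.1, 12.3]), np.float64(20.3)] mean [ 0.4657 -0.2023] pca -163.3
side 1319 z 0.1629 [array([ 467.3, -198.9]), array([56.2, 43.7]), np.float64(19.8)] mean [ 0.4675 -0.2083] pca -169.3
top block1 0.91 z 0.165 [584.6 112.7] [24. 60.] 4.2
top block1 0.79 z 0.165 [602.4 204. ] [26. 61.] 4.4
side block1 0.52 z 0.162 [583.9 109. ] [23. 61.] 4.8
top bar [array([624.8, -49.6]), array([44.8, 12.3]), np.float64(3.3)]
top 0.0275 5 [1.4 2.4 2.7 4.6 5.4]
top 0.035 13 [1.7 1.9 3.2 3.5 3.8 3.8 4.2 5.4 5.6 5.8 6.3 6.4 6.6]
side bar [array([624.9, -51.5]), array([44.8, 13.9]), np.float64(5.4)]
side 0.0275 5 [1.9 2.  2.1 8.  8. ]
side 0.035 10 [-1.2  0.3  0.3  1.7  1.9  3.5  3.6  4.1  4.6  5.4]
0.53 [443.8, 305.7, 463.0, 324.5]
```

View pics/f1.png

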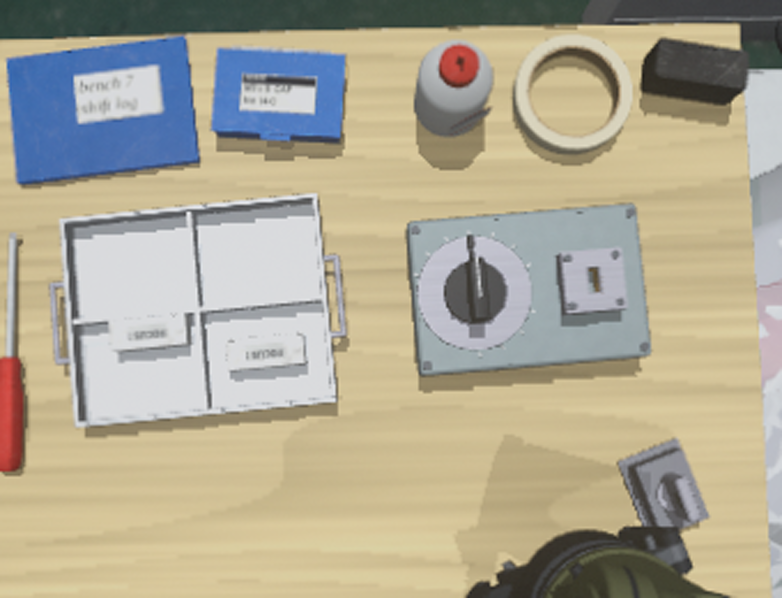

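```bash
python3 - <<'E'
from h import *
for n in("top","side"):
  p=eyes.grab_frame(n); c=cloud(p,np.ones((480,640),bool))
  for x,y in((.6024,.204),(.5846,.1127)):
    if n=="side": y-=.0025
    a=np.radians(4.4); d=c[:,:2]-[x,y]; lx=d@[np.cos(a),np.sin(a)]; ly=d@[-np.sin(a),np.cos(a)]
    k=(abs(lx)<.0105)&(abs(ly)<.027)&(c[:,2]>.15)&(c[:,2]<.2)
    A=np.c_[lx[k],ly[k],np.ones(k.sum())]; s,res,*_=np.linalg.lstsq(A,c[k,2],rcond=None); print(n,k.sum(),"tilt deg",np.degrees(s[:2]).round(2),"z",s[2].round(4),"resid",np.std(A@s-c[k,2]).round(4))
    if n=="top":
      for l in np.arange(-.02,.026,.004):
        q=(lx>=l)&(lx<l+.004)&(abs(ly)<.025); print(round(l+.002,3),np.median(c[q,2]).round(4),end=" | ")
      print()
E
```

```text
top 352 tilt deg [-0.9   0.03] z 0.1637 resid 0.0014
-0.018 0.1396 | -0.014 0.1408 | -0.01 0.1638 | -0.006 0.1638 | -0.002 0.1637 | 0.002 0.1636 | 0.006 0.1637 | 0.01 0.1629 | 0.014 0.1616 | 0.018 0.1398 | 0.022 0.1394 | 0.026 0.1392 | 
top 356 tilt deg [0.22 0.51] z 0.1636 resid 0.0015
-0.018 0.1398 | -0.014 0.1394 | -0.01 0.1631 | -0.006 0.1633 | -0.002 0.1636 | 0.002 0.1636 | 0.006 0.1635 | 0.01 0.1636 | 0.014 0.1396 | 0.018 0.1391 | 0.022 0.1394 | 0.026 0.1396 | 
side 1 tilt deg [-0.05 -0.23] z 0.1559 resid 0.0
side 112 tilt deg [-0.06  1.88] z 0.1612 resid 0.0014
```

```bash
python3 -c "
from rig import workorder; print(workorder.job_done())"
```

```text
the job is handed in; nothing more can be done
None
```

The job is done and handed in, with no verdict returned: both blocks found lie flat in separate tray cells, the dial nose is on the tab, the lock was turned clockwise to its stop and back home, and the key stands fully down in its rest; one block was knocked about 25 mm aside but stayed flat in its cell, against the divider, so I left it there.

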